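Put the wash balls and stain-remover tubs away at the laundry-room counter

ROBOT

A 6-joint arm with a two-finger parallel gripper is mounted at the origin on the work surface. World frame = base frame: x ahead of the robot, y to its left, z up, the work surface at z = 0. Lengths are in m, angles in degrees, forces in N, time in s.
With the tool pointing down it reaches from about 0.3 to 0.75 m from the base axis. Payload 8.5 kg.
Tool frame: the origin (TCP) lies at the very end of the fingers, on their centre line; the grasp point (between the pads) lies 19 mm behind it; z points along the fingers, y is the line along which they close (so a half turn about z gives the same grasp; the last joint's range is limited). The gripper opens to 88 mm and grips with 3 to 60 N. Pads are 18 mm wide; open, the fingers measure 123 mm over their backs; the gripper's body (75 mm by 187 mm) begins 45 mm behind the grasp point.
Start: joints at [-84.07, 21.807, 74.336, -0, 83.858, -12.336], TCP at [0.172, -0.522, 0.199] pointing down, gripper open.
Joint ranges: [-178.18, 178.18], [-50.72, 133.34], [12.68, 142.11], [-81.47, 261.47], [9.98, 163.14], [-165.26, 165.26]. Speed limits (degrees/s): [136.94, 136.94, 180, 180, 180, 180].

INTERFACE

Orientations are given as [roll, pitch, yaw] about the fixed x, y, z axes, in that order (R = Rz(yaw) Ry(pitch) Rx(roll)).
In Python, from rig import bot gives the robot as it stands. The module is installed in compiled form; this text tells all that it offers.
- The arm moves only by the tool apply_moves, never from a script. Its argument "increments" is a list of rows, each a list of 3 entries, a list of its own where there are three numbers: the turn, a rotation vector about the tool's x, y, z in rad, then the shift along the tool's x, y, z in cm, then the opening, from -1 (shut) to 1 (fully open). A call has exactly 10 rows; each row is the pose to reach, as a shift and turn from the pose commanded when the call began, along the tool's axes at that moment; what a row does not reach only later rows make up. A row lasts 1/10 s, in which the tool goes at most 50 mm and 8.59 degrees, less where a joint would pass 70% of its speed; a pose out of reach is approached as far as the arm can. A call with a gripper value outside its range is refused whole. The fingers move at their own pace and stop on an object; "force" is the grip in N (left out, the last holds). Time passes only in rows, so rows that repeat a pose let the fingers close, or fill a call up. It gives the time, the measured TCP pose, the force, the opening and the grip force at its end, in the units of the state.
- bot.sense(): the state, without advancing time (a new reading comes with each control period).
- bot.grab_frame(name): name is "side" or "top"; returns the picture (384x512x3 uint8, red, green, blue); there is no depth.
- bot.camera_params(name): a dict with "vertical_fov" (degrees; the focal length in pixels is half the picture's height over the tangent of half this angle, whatever the lens; pixels are square), "cx", "cy" (the principal point, pixels), "k1" (the pictures are not rectified: a ray, as slopes to the right and down, at radius r is drawn at 1 + k1 r^2 times it, then the intrinsics apply), "rvec" (rotation vector, rad) and "tvec" (3), from world to camera coordinates, as OpenCV has them. Camera axes: x right, y down, z forward; pixel columns grow to the right and rows downward; lengths in m; the calibration is good to about 2 mm. A picture is of the moment at which its call begins. camera_params takes no time and is no camera call.
- bot.job_done(): hands the job in; it is judged then, once.
Trained networks look in the newest picture that a camera, given by its name, has taken for a name from the list of things; names that differ only in an ending like _2 or _b are one class to them, and where a whole thing is asked for, a point or a joint stands for the part that bears it (a point fixed in the world has none). Each returns a list of dicts, best first, with "conf" (0 to 1); they miss things now and then, are a little off and sometimes report something else, mostly with a low value. They report only what shows in the picture. A call takes as long as a camera call. They do not tell look-alikes from the thing itself.
- bot.silhouettes(camera, label): "pixels" (384x512 bool, what is visible of it).
- bot.mark_of(camera, label): "position" ([x, y, z] in m, in world coordinates, good to about 4 mm: a listed point, or the origin of a listed thing).
The state is a dict: "time_s": time; "qpos": joint angles; "joint_velocities": joint speeds; "joint_torque": joint torques, N m; "tool_pos": TCP position; "orientation": TCP orientation; "ft_force": force on the tool from outside, world axes, zero at the start; "torque": the same for the moment, N m; "width": finger opening in m; "gripper_force": force on a finger pad.
Only numpy, scipy, OpenCV 4.12 (cv2) and the standard library are available. Lean on these libraries where they do the work, as an engineer would, in place of code of your own. Each camera call takes 0.05 s, during which the arm holds its last target. There are 200 camera calls.

TASK

Tidy the laundry counter: open the lid of the grey storage bin, lower every wash ball from the tray right down to the bottom of the bin, gently, without dropping it or pressing hard (their shells crack), and shut the lid again. Put the two stain-remover tubs that stand on the counter up on the riser shelf with the one already there, all three upright in one straight row along the middle of the board, side by side and touching or no more than about 2 cm apart. Leave the other things on the counter where they are.

Things in the scene. Friction and masses are not known exactly. Their poses are not given: they have to be found in the camera images.
- bin: grey open-topped storage bin, fixed to the counter, 200 mm along its own x, 260 mm along its own y, 105 mm high, walls and floor 4 mm thick; origin at the centre of its underside, z up. Its x axis points to the hinge side (away from the lid's handle), roughly to the robot's left.
- bin_lid (a joint): angle of the bin's white hinged lid: 0 shut, grows as it opens upward, 1.57 upright, stop at 1.75. It starts shut or left a little ajar (up to 0.3). The hinge is stiff, so the lid stays at whatever angle it is left; moving it takes about 4 N at the handle.
- bin_lid_hinge (a point): middle of the lid's hinge line, on the top of the bin's +x wall (100 mm from the bin's centre, 105 mm above its underside); the hinge line runs along the bin's y axis.
- bin_lid_handle (a point): middle of the lid's handle: a round steel bar 11 mm thick and about 100 mm long, parallel to the hinge line, standing 35 mm off the lid's outer face (lid 8 mm thick), 170 mm from the hinge line along the lid and 30 mm from the lid's free edge, which lies over the bin's -x wall when shut. It turns with the lid about the hinge.
- tray: shallow aluminium tray, fixed, 250 mm along its x, 200 mm along its y, rim 18 mm high, floor 4 mm thick; origin at the centre of its underside.
- riser: low white riser shelf, fixed, 150 mm deep (its x), 280 mm long (its y), flat top 70 mm above the counter; origin at the centre of its underside on the counter. The row goes along its y axis over its centre line.
- ball1: wash ball: rigid white plastic ball, 60 mm in diameter, 100 g (real weights differ by up to a quarter), perforated, with a grey band round its middle; origin at its centre. It rolls a little when let go. Lies in the tray at the start; may be absent.
- ball2: wash ball: rigid white plastic ball, 60 mm in diameter, 100 g (real weights differ by up to a quarter), perforated, with a grey band round its middle; origin at its centre. It rolls a little when let go. Lies in the tray at the start; may be absent.
- ball3: wash ball: rigid white plastic ball, 60 mm in diameter, 100 g (real weights differ by up to a quarter), perforated, with a grey band round its middle; origin at its centre. It rolls a little when let go. Lies in the tray at the start; may be absent.
- ball4: wash ball: rigid white plastic ball, 60 mm in diameter, 100 g (real weights differ by up to a quarter), perforated, with a grey band round its middle; origin at its centre. It rolls a little when let go. Lies in the tray at the start; may be absent.
- tub_a: stain-remover tub: upright white cylinder with a grey screw lid, 62 mm in diameter, 55 mm high, about 250 g; origin at the centre of its underside, z up. Stands on the counter at the start.
- tub_b: stain-remover tub: upright white cylinder with a grey screw lid, 62 mm in diameter, 55 mm high, about 250 g; origin at the centre of its underside, z up. Stands on the counter at the start.
- tub_c: stain-remover tub: upright white cylinder with a grey screw lid, 62 mm in diameter, 55 mm high, about 250 g; origin at the centre of its underside, z up. Already stands on the riser shelf, near the middle line and towards one end.
- spray: bystander: white trigger spray bottle, 65 mm in diameter, 195 mm high; origin at its underside.
- sheets_box: bystander: cardboard box, 80 mm along its x, 150 mm along its y, 90 mm high; origin at its underside.
- mug: bystander: white mug, 80 mm in diameter, 90 mm high; origin at its underside.
- books: bystander: two stacked books, about 130 x 200 x 40 mm high; origin at its underside.
- lint_brush: bystander: hand brush lying flat.
- peg_pot: bystander: round metal beaker, 90 mm in diameter, 100 mm high, with wooden clothes pegs standing in it; origin at its underside.
- coin_dish: bystander: low white dish, 100 mm in diameter, 30 mm high; origin at its underside.
Mind the look-alikes: they are no part of the job. What is shaped like the ball1 but blue is not meant.

How it is judged (in metres and radians):
On the way, in this order (a step that is already met when the one before it is completed fails the run):
1. the bin's lid is opened and stands up (value of joint bin_lid above 1.3 rad), for 0.2 s.
2. all the wash balls lie in the open bin (x of ball1 in the frame of bin between -0.1 and 0.1 m and y of ball1 in the frame of bin between -0.13 and 0.13 m and z of ball1 in the frame of bin between 0.02 and 0.1 m and linear speed of each of ball1, ball2, ball3, ball4 below 0.05 m/s and x of ball2 in the frame of bin between -0.1 and 0.1 m and y of ball2 in the frame of bin between -0.13 and 0.13 m and z of ball2 in the frame of bin between 0.02 and 0.1 m and x of ball3 in the frame of bin between -0.1 and 0.1 m and y of ball3 in the frame of bin between -0.13 and 0.13 m and z of ball3 in the frame of bin between 0.02 and 0.1 m and x of ball4 in the frame of bin between -0.1 and 0.1 m and y of ball4 in the frame of bin between -0.13 and 0.13 m and z of ball4 in the frame of bin between 0.02 and 0.1 m), for 0.3 s.
At the end, for the whole second after the job is handed in: Every ball present lies still in the bin; lid shut (below 0.06 rad); the three tubs stand upright and still on the riser, each within 15 mm of its centre line, within 120 mm of its middle lengthwise, and at most 90 mm centre to centre (28 mm gap) from another tub (all of step 2 and value of joint bin_lid below 0.06 rad and x of tub_a in the frame of riser between -0.015 and 0.015 m and y of tub_a in the frame of riser between -0.12 and 0.12 m and z of tub_a in the frame of riser between 0.063 and 0.077 m and angle between each of tub_a, tub_b, tub_c's own z axis and vertical below 0.1 rad and linear speed of each of tub_a, tub_b, tub_c below 0.03 m/s and (horizontal distance between tub_a and tub_b below 0.09 m or horizontal distance between tub_a and tub_c below 0.09 m) and x of tub_b in the frame of riser between -0.015 and 0.015 m and y of tub_b in the frame of riser between -0.12 and 0.12 m and z of tub_b in the frame of riser between 0.063 and 0.077 m and (horizontal distance between tub_b and tub_a below 0.09 m or horizontal distance between tub_b and tub_c below 0.09 m) and x of tub_c in the frame of riser between -0.015 and 0.015 m and y of tub_c in the frame of riser between -0.12 and 0.12 m and z of tub_c in the frame of riser between 0.063 and 0.077 m and (horizontal distance between tub_c and tub_a below 0.09 m or horizontal distance between tub_c and tub_b below 0.09 m)); the robot touches nothing.
It fails at once if a wash ball is dropped into the bin (moves faster than 0.65 m/s inside it) ((x of ball1 in the frame of bin between -0.1 and 0.1 m and y of ball1 in the frame of bin between -0.13 and 0.13 m and z of ball1 in the frame of bin between 0.02 and 0.1 m and linear speed of ball1 above 0.65 m/s) or (x of ball2 in the frame of bin between -0.1 and 0.1 m and y of ball2 in the frame of bin between -0.13 and 0.13 m and z of ball2 in the frame of bin between 0.02 and 0.1 m and linear speed of ball2 above 0.65 m/s) or (x of ball3 in the frame of bin between -0.1 and 0.1 m and y of ball3 in the frame of bin between -0.13 and 0.13 m and z of ball3 in the frame of bin between 0.02 and 0.1 m and linear speed of ball3 above 0.65 m/s) or (x of ball4 in the frame of bin between -0.1 and 0.1 m and y of ball4 in the frame of bin between -0.13 and 0.13 m and z of ball4 in the frame of bin between 0.02 and 0.1 m and linear speed of ball4 above 0.65 m/s)).
It fails at once if a wash ball is knocked or pressed against the bin with more than 20 N (contact force between any of ball1, ball2, ball3, ball4 and bin above 20 N).
It fails at once if a bystander is moved by more than 5 cm or tipped over (distance of any of spray, sheets_box, mug, books, lint_brush, peg_pot, coin_dish from where it was at the start of the episode above 0.05 m or angle between any of spray, sheets_box, mug, books, lint_brush, peg_pot, coin_dish's own z axis and vertical above 0.6 rad).
Of ball1, ball2, ball3, ball4 only 2 to 4 are there at a start; the rules pass over those that are not, and their reading is None.
At some moment in a run one of tub_a, tub_b, tub_c may be knocked a few centimetres aside while the robot is not near it.
It also fails if it takes over 210 s, if anything falls off the work surface, if the arm or the gripper's body presses on something with over 40 N, if the wrist force passes 120 N, or if a joint passes its speed limit or range.

## Working session

There is one attempt and no reset: what is moved stays moved. The work goes in short steps, Python scripts to look and compute and a tool call to move; the robot and the scene stay as the last step left them, time stands still between calls to the robot, and variables do not carry over. Pictures are saved under pics/ and viewed, at most 14 in all, crops included, and the job is handed in when it is done.

Besides the shell and the picture viewer there is one more tool, called after "Emit:" by a JSON object that holds its "name" and its "arguments", one argument or row to a line. apply_moves: Moves the arm, as the interface text tells. Its arguments: {"type":"object","properties":{"increments":{"type":"array","items":{"type":"array"}},"force":{"type":"number"}},"required":["increments"]}

```bash
mkdir -p pics; cat > h.py <<'E'
import numpy as np, cv2
from rig import bot
from scipy.spatial.transform import Rotation as R
def K(c):
    p=bot.camera_params(c); f=192/np.tan(np.radians(p["vertical_fov"])/2)
    return p,f,cv2.Rodrigues(np.array(p["rvec"],float))[0],np.array(p["tvec"],float).ravel()
def proj(c,X):
    p,f,Rm,t=K(c); q=Rm@np.array(X,float)+t; s=q[:2]/q[2]; s=s*(1+p["k1"]*(s@s)); return s*f+[p["cx"],p["cy"]]
def ray(c,u,v):
    p,f,Rm,t=K(c); d=(np.array([u,v])-[p["cx"],p["cy"]])/f; s=d.copy()
    for _ in range(20): s=d/(1+p["k1"]*(s@s))
    return -Rm.T@t, Rm.T@np.array([s[0],s[1],1])
def atz(c,u,v,z):
    o,d=ray(c,u,v); return o+d*(z-o[2])/d[2]
def save(c,name,crop=None,k=1):
    im=bot.grab_frame(c)[:,:,::-1]
    if crop: a,b,w,h=crop; im=im[b:b+h,a:a+w]
    cv2.imwrite("pics/"+name,cv2.resize(np.ascontiguousarray(im),None,fx=k,fy=k,interpolation=cv2.INTER_CUBIC))
def marks(c,labels):
    for l in labels:
        for m in bot.mark_of(c,l): print(c,l,round(m["conf"],2),np.round(m["position"],3),np.round(proj(c,m["position"])).astype(int))
E
python3 - <<'E'
from h import *
ts=[]
for c in("top","side"):
    save(c,c+"0.png",None,1.5)
    marks(c,["bin","bin_lid_handle","bin_lid_hinge","tray","riser","ball1","tub_a","spray","sheets_box","mug","books","lint_brush","peg_pot","coin_dish"])
print(bot.sense())
E
```

```text
top bin 0.74 [0.471 0.325 0.002] [145 214]
top bin_lid_hinge 0.91 [0.463 0.424 0.105] [103 215]
top bin_lid_hinge 0.36 [ 0.431 -0.028  0.032] [254 224]
top bin_lid_hinge 0.2 [0.505 0.013 0.002] [241 201]
top tray 0.8 [0.506 0.014 0.002] [241 201]
top tray 0.66 [ 0.592 -0.54  -0.001] [410 172]
top riser 0.95 [ 0.592 -0.271  0.001] [329 173]
top riser 0.37 [ 0.776 -0.232 -0.003] [315 119]
top ball1 0.77 [0.233 0.267 0.032] [160 290]
top ball1 0.75 [ 0.433 -0.028  0.035] [254 224]
top ball1 0.56 [0.309 0.145 0.031] [199 264]
top ball1 0.5 [0.456 0.065 0.035] [225 216]
top tub_a 0.73 [ 0.596 -0.197  0.067] [309 169]
top tub_a 0.64 [ 0.398 -0.345  0.   ] [354 233]
top tub_a 0.63 [ 0.687 -0.033  0.001] [255 146]
top spray 0.79 [ 0.763  0.183 -0.   ] [189 124]
top sheets_box 0.85 [0.795 0.01  0.004] [241 113]
top sheets_box 0.57 [ 0.355 -0.171  0.003] [300 247]
top mug 0.77 [ 0.477 -0.534 -0.004] [410 207]
top mug 0.38 [0.456 0.065 0.037] [224 216]
top books 0.81 [ 0.777 -0.232  0.001] [315 118]
top lint_brush 0.91 [0.71  0.355 0.002] [137 141]
top lint_brush 0.21 [ 0.759  0.182 -0.003] [19
[... 1644 characters left out ...]
7 215]
{'time_s': 1.5, 'qpos': array([-8.40697433e+01,  2.18050665e+01,  7.43345473e+01,  4.02503521e-04,
        8.38589594e+01, -1.23360539e+01]), 'joint_velocities': array([-0.07978267, -0.10156442,  0.05120492, -0.06694682,  0.00555825,
        0.09088349]), 'joint_torque': array([ 2.09523050e-04, -4.37792194e+01, -2.24731296e+01,  7.13737076e-02,
        3.13407322e-02,  1.75965035e-06]), 'tool_pos': array([ 0.17238429, -0.52226948,  0.19897029]), 'orientation': array([ 1.79998521e+02, -8.61258427e-05,  1.82662676e+01]), 'ft_force': array([-0.60154627, -0.66562916,  0.42608894]), 'torque': array([-0.01018513,  0.02330247, -0.00413506]), 'gripper_force': 0.0, 'width': 0.0878032993483031}
```

View pics/top0.png

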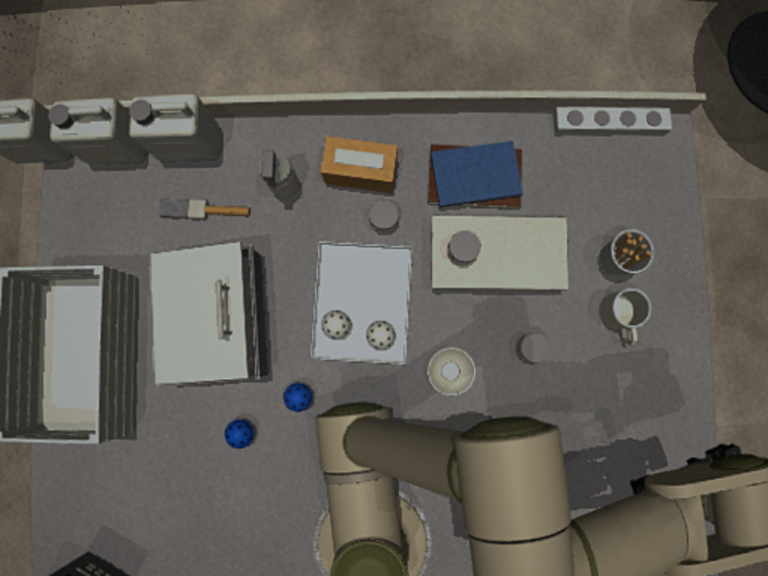

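View pics/side0.png

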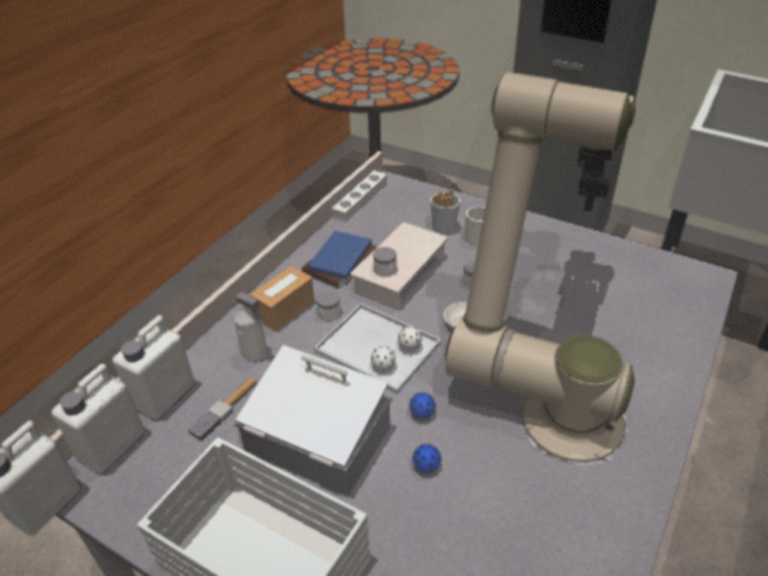

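The top picture shows white perforated balls at about px (224,216) and (254,223), both in the tray. Blue look-alikes are at (199,264) and (160,290), outside it. The coin dish at (300,248) and the mug at (420,207) could also be mistaken for a ball. I choose the two white balls. The bin lid is ajar, with its handle at (149,205). Tubs are at (256,143), (354,232) and, on the riser, (309,165).

```bash
python3 - <<'E'
from h import *
save("top","crop1.png",(90,130,300,160),2.6)
def rect(c,l,z):
    for s in bot.silhouettes(c,l)[:1]:
        m=s["pixels"].astype(np.uint8); cs=max(cv2.findContours(m,0,cv2.CHAIN_APPROX_NONE)[0],key=cv2.contourArea)
        P=np.array([atz(c,u,v,z)[:2] for u,v in cs[:,0]],np.float32)
        r=cv2.minAreaRect(P); print(l,round(s["conf"],2),m.sum(),np.round(r[0],3),np.round(r[1],3),round(r[2],1))
rect("top","riser",.07); rect("top","tray",.012); rect("top","bin_lid_handle",.16)
print("handle img pts", [np.round(atz("top",u/1.5,v/1.5,.188),3) for u,v in((224,278),(227,338))])
print("lid hinge edge",[np.round(atz("top",u/1.5,v/1.5,.113),3) for u,v in((151,252),(156,383))])
print("lid free edge",[np.round(atz("top",u/1.5,v/1.5,.16),3) for u,v in((240,243),(247,382))])
for _ in range(2): marks("top",["bin_lid_handle","bin_lid_hinge","ball1"]); marks("side",["bin_lid_handle","bin_lid_hinge","ball1"])
E
```

```text
riser 0.68 4074 [ 0.599 -0.273] [0.284 0.155] 88.2
tray 0.55 4381 [0.505 0.016] [0.201 0.252] 85.7
bin_lid_handle 0.84 5572 [0.476 0.317] [0.262 0.182] 3.4
handle img pts [array([0.538, 0.26 , 0.188]), array([0.427, 0.253, 0.188])]
lid hinge edge [array([0.603, 0.432, 0.113]), array([0.343, 0.415, 0.113])]
lid free edge [array([0.608, 0.238, 0.16 ]), array([0.346, 0.222, 0.16 ])]
top bin_lid_hinge 0.91 [0.466 0.423 0.103] [103 213]
top ball1 0.72 [0.457 0.068 0.036] [224 216]
top ball1 0.68 [ 0.43  -0.027  0.03 ] [254 224]
top ball1 0.61 [0.233 0.269 0.031] [159 290]
top ball1 0.56 [0.312 0.146 0.032] [199 263]
side bin_lid_handle 0.61 [0.475 0.27  0.188] [216 244]
side bin_lid_hinge 0.93 [0.474 0.423 0.107] [190 294]
side bin_lid_hinge 0.73 [ 0.477  0.323 -0.002] [211 292]
side ball1 0.76 [ 0.434 -0.025  0.033] [272 225]
side ball1 0.58 [0.308 0.146 0.026] [281 270]
side ball1 0.57 [0.234 0.274 0.032] [283 305]
side ball1 0.18 [ 0.476 -0.535 -0.001] [317 159]
top bin_lid_hinge 0.91 [0.466 0.423 0.103] [103 213]
top ball1 0.72 [0.457 0.068 0.036] [224 216]
top ball1 0.68 [ 0.43  -0.027  0.03 ] [254 224]
top ball1 0.61 [0.233 0.269 0.031] [159 290]
top ball1 0.56 [0.312 0.146 0.032] [199 263]
side bin_lid_handle 0.61 [0.475 0.27  0.188] [216 244]
side bin_lid_hinge 0.93 [0.474 0.423 0.107] [190 294]
side bin_lid_hinge 0.73 [ 0.477  0.323 -0.002] [211 292]
side ball1 0.76 [ 0.434 -0.025  0.033] [272 225]
side ball1 0.58 [0.308 0.146 0.026] [281 270]
side ball1 0.57 [0.234 0.274 0.032] [283 305]
side ball1 0.18 [ 0.476 -0.535 -0.001] [317 159]
```

View pics/crop1.png

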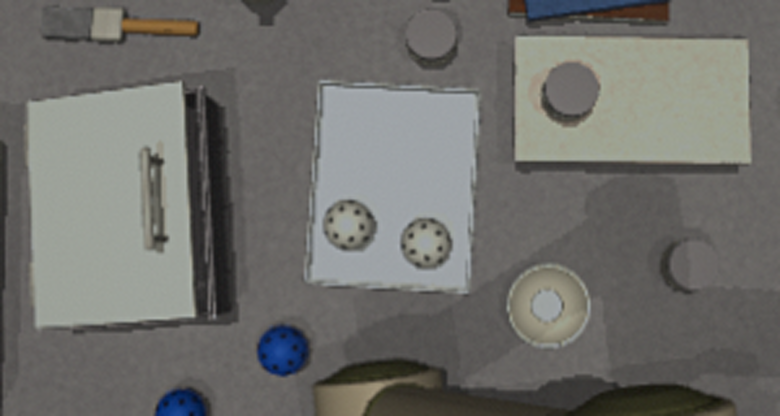

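The crop confirms it. The white balls sit in the tray at crop (349,224) and (426,242), i.e. image (224,216) and (254,223). The blue ones lie outside the tray and are ignored. The lid's handle bar is at crop x≈148, y 150–248, so the bin is yawed about 93.5°. First I move above the handle.

Emit:
{"name": "apply_moves", "arguments": {
  "increments": [
    [[0,0,0],[0,0,-5],1],
    [[0,0,0],[0,0,-10],1],
    [[0,0,0],[1.6,-2,-10],1],
    [[0,0,0],[3.8,-4.6,-10],1],
    [[0,0,0],[6.5,-7.9,-10],1],
    [[0,0,0],[9.2,-11.1,-10],1],
    [[0,0,0],[11.9,-14.4,-10],1],
    [[0,0,0],[14.6,-17.7,-10],1],
    [[0,0,0],[17.3,-20.9,-10],1],
    [[0,0,0],[20,-24.2,-10],1]
  ]
}}

```text
time_s: 3.3
tool_pos: [0.2867, -0.2282, 0.2991]
orientation: [180.0, -0.0, 18.2]
ft_force: [0.7, -0.3, 0.2]
width: 0.0882
gripper_force: 0.0
```

Emit:
{"name": "apply_moves", "arguments": {
  "increments": [
    [[0,0,0],[2.7,-3.3,0],1],
    [[0,0,0],[5.4,-6.6,0],1],
    [[0,0,0],[8.1,-9.9,0],1],
    [[0,0,0],[10.8,-13.2,0],1],
    [[0,0,0],[13.5,-16.5,0],1],
    [[0,0,0],[16.2,-19.8,0],1],
    [[0,0,0],[18.9,-23.1,0],1],
    [[0,0,0],[21.6,-26.4,0],1],
    [[0,0,0],[24.3,-29.7,0],1],
    [[0,0,0],[27,-33,0],1]
  ]
}}

```text
time_s: 4.3
tool_pos: [0.4396, 0.1702, 0.2991]
orientation: [180.0, -0.0, 18.3]
ft_force: [0.4, -0.4, -0.6]
width: 0.0885
gripper_force: 0.0
```

Emit:
{"name": "apply_moves", "arguments": {
  "increments": [
    [[0,0,0.05],[1.8,-2.1,0],1],
    [[0,0,0.1],[3.5,-4.2,0],1],
    [[0,0,0.15],[5,-6,0],1],
    [[0,0,0.2],[6.2,-7.3,0],1],
    [[0,0,0.258],[6.8,-8,0],1],
    [[0,0,0.258],[7.05,-8.25,0],1],
    [[0,0,0.258],[7.05,-8.25,0],1],
    [[0,0,0.258],[7.05,-8.25,0],1],
    [[0,0,0.258],[7.05,-8.25,0],1],
    [[0,0,0.258],[7.05,-8.25,0],1]
  ]
}}

```text
time_s: 5.3
tool_pos: [0.4804, 0.2683, 0.2992]
orientation: [-180.0, -0.0, 3.5]
ft_force: [-0.5, -0.2, -1.2]
width: 0.0877
gripper_force: 0.0
```

```bash
python3 - <<'E'
from h import *
s=bot.sense(); print(s["time_s"],s["tool_pos"],s["orientation"],s["qpos"])
save("side","s1.png",(60,120,300,230),2.6)
marks("side",["bin_lid_handle"]); marks("top",["bin_lid_handle","tub_a"])
E
```

```text
5.3 [0.48044167 0.26828305 0.29916188] [-1.79997478e+02 -1.48603297e-02  3.47435748e+00] [ 1.68505941e+01  1.90345427e+01  6.22724259e+01 -9.95345901e-04
  9.86779907e+01  1.03376086e+02]
side bin_lid_handle 0.92 [0.475 0.269 0.19 ] [216 243]
top tub_a 0.9 [ 0.4   -0.343  0.003] [354 232]
top tub_a 0.88 [ 0.598 -0.196  0.067] [308 168]
top tub_a 0.82 [ 0.687 -0.034 -0.   ] [255 145]
```

View pics/s1.png

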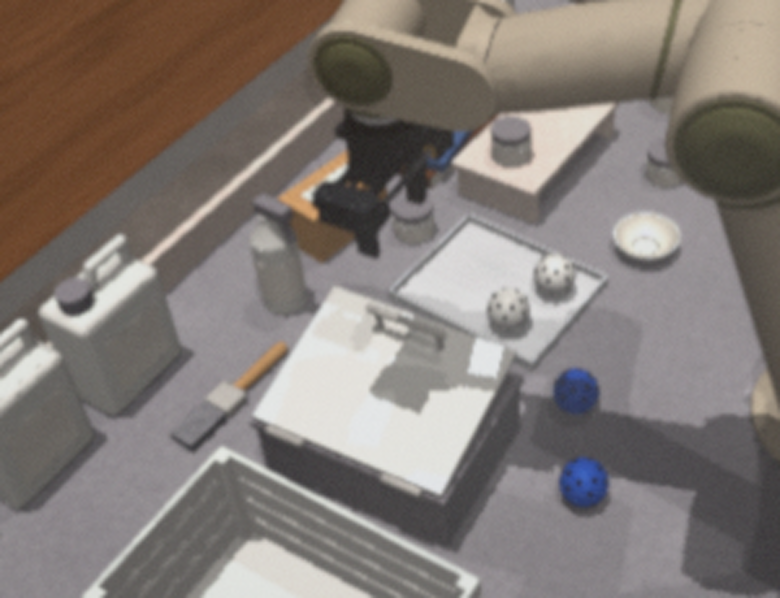

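Emit:
{"name": "apply_moves", "arguments": {
  "increments": [
    [[0,0,0],[0,0,2],1],
    [[0,0,0],[0,0,4.5],1],
    [[0,0,0],[0,0,7],1],
    [[0,0,0],[0,0,9],1],
    [[0,0,0],[0,0,11],1],
    [[0,0,0],[0,0,12],1],
    [[0,0,0],[0,0,12.6],1],
    [[0,0,0],[0,0,12.6],1],
    [[0,0,0],[0,0,12.6],1],
    [[0,0,0],[0,0,12.6],1]
  ]
}}

```text
time_s: 6.5
tool_pos: [0.4809, 0.2688, 0.1738]
orientation: [-180.0, -0.1, 3.5]
ft_force: [0.3, 0.8, 0.4]
width: 0.0881
gripper_force: 0.0
```

Emit:
{"name": "apply_moves", "arguments": {
  "increments": [
    [[0,0,0],[0,0,0],0.3],
    [[0,0,0],[0,0,0],-0.2],
    [[0,0,0],[0,0,0],-0.5],
    [[0,0,0],[0,0,0],-0.7],
    [[0,0,0],[0,0,0],-0.85],
    [[0,0,0],[0,0,0],-1],
    [[0,0,0],[0,0,0],-1],
    [[0,0,0],[0,0,0],-1],
    [[0,0,0],[0,0,0],-1],
    [[0,0,0],[0,0,0],-1]
  ],
  "force": 15
}}

```text
time_s: 7.5
tool_pos: [0.4805, 0.2687, 0.173]
orientation: [-180.0, -0.0, 3.5]
ft_force: [-0.6, -0.3, -0.1]
width: 0.0101
gripper_force: 0.0
```

Emit:
{"name": "apply_moves", "arguments": {
  "increments": [
    [[0,0,0],[0,0,0],-1],
    [[0,0,0],[0,0,0],-1],
    [[0,0,0],[0,0,0],-1],
    [[0,0,0],[0,0,0],-1],
    [[0,0,0],[0,0,0],-1],
    [[0,0,0],[0,0,0],-1],
    [[0,0,0],[0,0,0],-1],
    [[0,0,0],[0,0,0],-1],
    [[0,0,0],[0,0,0],-1],
    [[0,0,0],[0,0,0],-1]
  ]
}}

```text
time_s: 8.5
tool_pos: [0.4805, 0.2687, 0.173]
orientation: [180.0, -0.0, 3.5]
ft_force: [0.3, 0.2, 0.4]
width: 0.0005
gripper_force: 0.0
```

```bash
python3 - <<'E'
from h import *
a=bot.grab_frame("side")[200:300,150:290]; b=bot.grab_frame("top")[150:270,80:220]
f=lambda i:cv2.resize(np.ascontiguousarray(i[:,:,::-1]),(390,int(390*i.shape[0]/i.shape[1])),interpolation=cv2.INTER_CUBIC)
A,B=f(a),f(b); h=max(A.shape[0],B.shape[0]); o=np.zeros((h,790,3),np.uint8); o[:A.shape[0],:390]=A; o[:B.shape[0],400:]=B
cv2.imwrite("pics/s2.png",o)
print(proj("side",[.4805,.2687,.173]),proj("top",[.4805,.2687,.173]))
for x in(-.05,.05): 
  print([np.round(proj(c,[.478+x,.269+.06*x,.19]),1) for c in("side","top")])
marks("side",["bin_lid_handle"]); marks("top",["bin_lid_handle"])
E
```

```text
[215.01724359 245.83240381] [147.44207388 206.36219004]
[array([229.2, 247.6]), array([146.5, 225. ])]
[array([201.5, 237.5]), array([144.8, 188.8])]
side bin_lid_handle 0.73 [0.475 0.272 0.188] [215 244]
top bin_lid_handle 0.65 [0.481 0.27  0.184] [146 206]
```

View pics/s2.png

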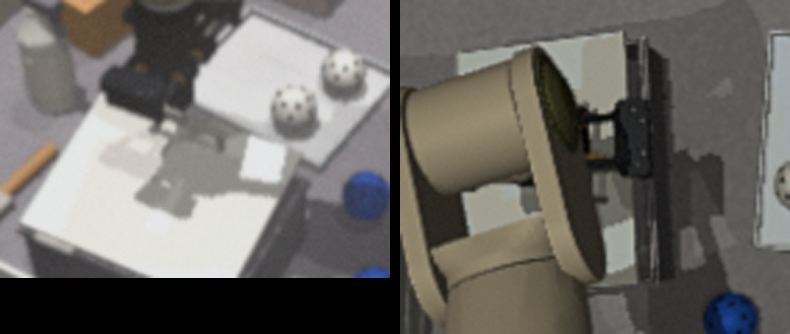

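```bash
python3 - <<'E'
from h import *
from scipy.optimize import least_squares
P={}
for n,(s,t) in {"near":((230,252.7),(147.7,225.4)),"far":((203,239),(146.2,187.7))}.items():
    r=least_squares(lambda X:np.r_[proj("side",X)-s,proj("top",X)-t],[.48,.27,.18]); print(n,r.x,r.fun)
t=np.radians(93.5); ex=np.array([np.cos(t),np.sin(t),0]); ey=np.array([-ex[1],ex[0],0]); H=np.array([.468,.4235,.105])
for th in (.1,.15,.2,.25,.3):
    c,s=np.cos(th),np.sin(th)
    pt=lambda a,n,b:H-ex*(a*c-n*s)+np.array([0,0,a*s+n*c])+ey*b
    print(th,"bar",[np.round(proj(k,pt(.17,.043,b))) for k in("side","top") for b in(-.05,.05)],"corner",[np.round(proj(k,pt(.2,.008,b))) for k in("side","top") for b in(-.13,.13)], np.round(pt(.17,.043,0),3))
a=bot.grab_frame("side")[200:300,150:290]
im=cv2.imread("pics/side0.png"); im=cv2.resize(im[300:500,220:420],(600,600),interpolation=cv2.INTER_CUBIC); cv2.imwrite("pics/s3.png",im)
E
```

```text
near [0.42666181 0.26791254 0.16935315] [-0.36758328 -0.05090672  0.15299954  0.29582874]
far [0.52962146 0.26943407 0.18084953] [-1.12865016 -0.22401622  0.46803658  0.89342348]
0.1 bar [array([204., 241.]), array([231., 251.]), array([151., 190.]), array([153., 225.])] corner [array([190., 234.]), array([259., 259.]), array([164., 163.]), array([168., 253.])] [0.478 0.259 0.165]
0.15 bar [array([203., 240.]), array([231., 250.]), array([149., 190.]), array([151., 225.])] corner [array([189., 232.]), array([259., 257.]), array([162., 163.]), array([167., 253.])] [0.478 0.262 0.173]
0.2 bar [array([203., 239.]), array([230., 249.]), array([147., 189.]), array([149., 225.])] corner [array([189., 230.]), array([258., 255.]), array([161., 162.]), array([166., 253.])] [0.478 0.266 0.181]
0.25 bar [array([202., 238.]), array([229., 248.]), array([145., 189.]), array([146., 225.])] corner [array([188., 229.]), array([258., 254.]), array([159., 161.]), array([164., 253.])] [0.477 0.27  0.189]
0.3 bar [array([201., 237.]), array([228., 247.]), array([142., 189.]), array([144., 225.])] corner [array([187., 227.]), array([258., 253.]), array([157., 161.]), array([162., 253.])] [0.477 0.274 0.196]
```

View pics/s3.png

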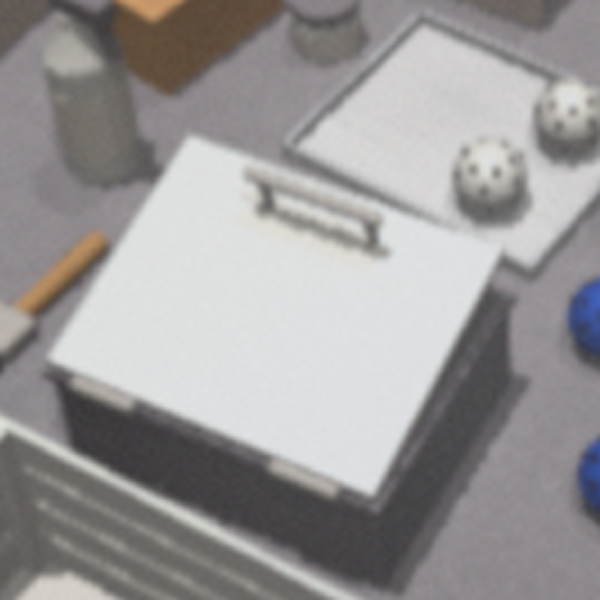

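The s3 crop shows the handle bar at crop (247,173)–(380,215), which agrees with a lid angle of about 0.22. I'll check the fingers against it up close.

```bash
python3 - <<'E'
from h import *
save("side","s4.png",(180,200,80,70),8)
f=lambda X:np.round((proj("side",X)-[180,200])*8)
print("tip",f([.4805,.2687,.173]),"10cm up",f([.4805,.2687,.273]),"bar",f([.428,.265,.185]),f([.528,.271,.185]))
print("s1 fingers", [(proj("side",[.4804,.2683+d,.299])-[60,120])*2.6 for d in(-.05,.05)])
s=bot.sense();print(s["tool_pos"],s["width"],s["ft_force"])
E
```

```text
tip [280. 367.] 10cm up [259. 185.] bar [396. 388.] [175. 307.]
s1 fingers [array([418.56000047, 225.63868635]), array([369.32495159, 278.50598349])]
[0.48051023 0.26866053 0.17294583] 0.00035323215129583516 [-7.01344650e-01  3.48590034e-01 -1.06590976e-04]
```

View pics/s4.png

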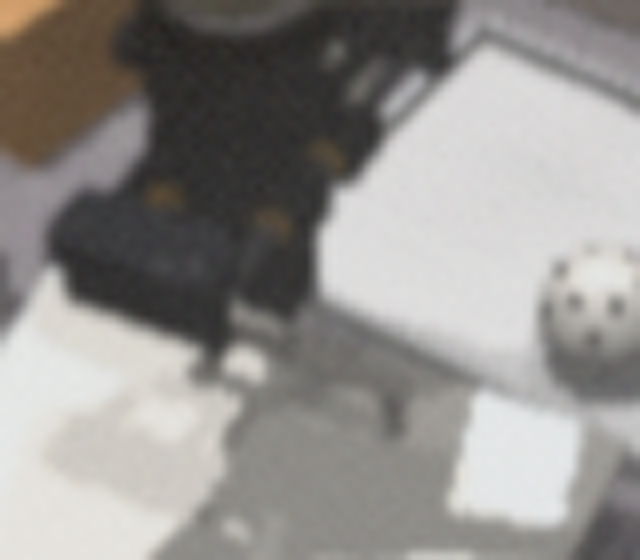

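The s4 crop shows the fingers ending at crop (275,310), just above the bar at about (260,330), so they sit higher than the reading suggests. I'll open, go 1.5 cm deeper and close again.

Emit:
{"name": "apply_moves", "arguments": {
  "increments": [
    [[0,0,0],[0,0,0],1],
    [[0,0,0],[0,0,0],1],
    [[0,0,0],[0,0,0],1],
    [[0,0,0],[0,0,0],1],
    [[0,0,0],[0,0,0],1],
    [[0,0,0],[0,0,0.3],1],
    [[0,0,0],[0,0,0.6],1],
    [[0,0,0],[0,0,0.9],1],
    [[0,0,0],[0,0,1.2],1],
    [[0,0,0],[0,0,1.5],1]
  ]
}}

```text
time_s: 9.8
tool_pos: [0.4805, 0.2687, 0.1576]
orientation: [180.0, 0.0, 3.5]
ft_force: [-0.1, -0.2, -0.1]
width: 0.0783
gripper_force: 0.0
```

Emit:
{"name": "apply_moves", "arguments": {
  "increments": [
    [[0,0,0],[0,0,0],-1],
    [[0,0,0],[0,0,0],-1],
    [[0,0,0],[0,0,0],-1],
    [[0,0,0],[0,0,0],-1],
    [[0,0,0],[0,0,0],-1],
    [[0,0,0],[0,0,0],-1],
    [[0,0,0],[0,0,0],-1],
    [[0,0,0],[0,0,0],-1],
    [[0,0,0],[0,0,0],-1],
    [[0,0,0],[0,0,0],-1]
  ]
}}

```text
time_s: 10.8
tool_pos: [0.4805, 0.2686, 0.1579]
orientation: [180.0, 0.0, 3.5]
ft_force: [-0.2, -0.5, 0.2]
width: 0.0025
gripper_force: 0.0
```

Emit:
{"name": "apply_moves", "arguments": {
  "increments": [
    [[0,0,0],[0,0,0],-1],
    [[0,0,0],[0,0,0],-1],
    [[0,0,0],[0,0,0],-1],
    [[0,0,0],[0,0,0],-1],
    [[0,0,0],[0,0,0],-1],
    [[0,0,0],[0,0,0],-1],
    [[0,0,0],[0,0,0],-1],
    [[0,0,0],[0,0,0],-1],
    [[0,0,0],[0,0,0],-1],
    [[0,0,0],[0,0,0],-1]
  ]
}}

```text
time_s: 11.8
tool_pos: [0.4805, 0.2687, 0.158]
orientation: [-180.0, -0.0, 3.5]
ft_force: [-0.1, 0.8, -0.2]
width: 0.0004
gripper_force: 0.0
```

```bash
python3 - <<'E'
from h import *
A=bot.grab_frame("side")[205:270,180:245,::-1]; B=bot.grab_frame("top")[180:245,120:185,::-1]
o=np.hstack([cv2.resize(np.ascontiguousarray(i),(390,390),interpolation=cv2.INTER_CUBIC) for i in(A,B)]); cv2.imwrite("pics/s5.png",o)
f=lambda X:(np.round((proj("side",X)-[180,205])*6),np.round((proj("top",X)-[120,180])*6+[390,0]))
for z in(.158,.175,.19,.21,.258): print(z,f([.4805,.2687,z]))
E
```

```text
0.158 (array([212., 264.]), array([563., 161.]))
0.175 (array([210., 242.]), array([553., 158.]))
0.19 (array([207., 223.]), array([544., 155.]))
0.21 (array([204., 196.]), array([532., 152.]))
0.258 (array([197., 130.]), array([500., 144.]))
```

View pics/s5.png

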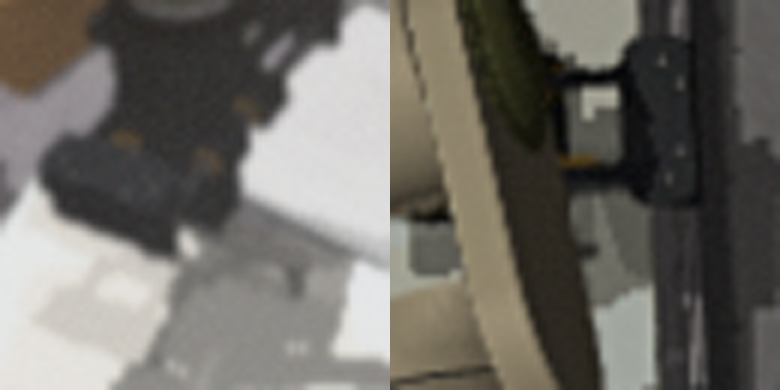

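Emit:
{"name": "apply_moves", "arguments": {
  "increments": [
    [[0,0,0],[0,0,0],1],
    [[0,0,0],[0,0,0],1],
    [[0,0,0],[0,0,0],1],
    [[0,0,0],[0,0,0],1],
    [[0,0,0],[0,0,0],1],
    [[0,0,0],[0,0,0],1],
    [[0,0,0],[0,0,0.3],1],
    [[0,0,0],[0,0,0.6],1],
    [[0,0,0],[0,0,0.9],1],
    [[0,0,0],[0,0,1.2],1]
  ]
}}

```text
time_s: 12.9
tool_pos: [0.4804, 0.2686, 0.1456]
orientation: [180.0, 0.0, 3.5]
ft_force: [-0.4, 0.7, -0.5]
width: 0.0784
gripper_force: 0.0
```

Emit:
{"name": "apply_moves", "arguments": {
  "increments": [
    [[0,0,0],[0,0,0],-1],
    [[0,0,0],[0,0,0],-1],
    [[0,0,0],[0,0,0],-1],
    [[0,0,0],[0,0,0],-1],
    [[0,0,0],[0,0,0],-1],
    [[0,0,0],[0,0,0],-1],
    [[0,0,0],[0,0,0],-1],
    [[0,0,0],[0,0,0],-1],
    [[0,0,0],[0,0,0],-1],
    [[0,0,0],[0,0,0],-1]
  ]
}}

```text
time_s: 13.9
tool_pos: [0.4805, 0.2683, 0.146]
orientation: [180.0, 0.0, 3.5]
ft_force: [0.2, -1.6, 1.2]
width: 0.0099
gripper_force: 15.0
```

Emit:
{"name": "apply_moves", "arguments": {
  "increments": [
    [[0,0,0],[0,0,0],-1],
    [[0,0,0],[0,0,0],-1],
    [[0,0,0],[0,0,0],-1],
    [[0,0,0],[0,0,0],-1],
    [[0,0,0],[0,0,0],-1],
    [[0,0,0],[0,0,0],-1],
    [[0,0,0],[0,0,0],-1],
    [[0,0,0],[0,0,0],-1],
    [[0,0,0],[0,0,0],-1],
    [[0,0,0],[0,0,0],-1]
  ]
}}

```text
time_s: 14.9
tool_pos: [0.4806, 0.2683, 0.146]
orientation: [180.0, 0.0, 3.5]
ft_force: [-0.4, -4.4, 0.8]
width: 0.0101
gripper_force: 15.0
```

Emit:
{"name": "apply_moves", "arguments": {
  "increments": [
    [[0,0,0],[0,0,0],0],
    [[0,0,0],[0,0,0],0],
    [[0,0,0],[0,0,0],0],
    [[0,0,0],[0,0,0.3],0],
    [[0,0,0],[0,0,0.6],0],
    [[0,0,0],[0,0,0.9],0],
    [[0,0,0],[0,0,0.9],-1],
    [[0,0,0],[0,0,0.9],-1],
    [[0,0,0],[0,0,0.9],-1],
    [[0,0,0],[0,0,0.9],-1]
  ],
  "force": 30
}}

```text
time_s: 15.9
tool_pos: [0.4806, 0.2687, 0.1371]
orientation: [-180.0, -0.0, 3.5]
ft_force: [0.5, -0.6, -0.1]
width: 0.0142
gripper_force: 0.0
```

Emit:
{"name": "apply_moves", "arguments": {
  "increments": [
    [[0,0,0],[0,0,0],-1],
    [[0,0,0],[0,0,0],-1],
    [[0,0,0],[0,0,0],-1],
    [[0,0,0],[0,0,0],-1],
    [[0,0,0],[0,0,0],-1],
    [[0,0,0],[0,0,0],-1],
    [[0,0,0],[0,0,0],-1],
    [[0,0,0],[0,0,0],-1],
    [[0,0,0],[0,0,0],-1],
    [[0,0,0],[-0.0,-0.2,-0.4],-1]
  ]
}}

```text
time_s: 16.9
tool_pos: [0.4804, 0.27, 0.1404]
orientation: [179.9, 0.0, 3.5]
ft_force: [0.9, -4.8, -1.4]
width: 0.0101
gripper_force: 30.0
```

Emit:
{"name": "apply_moves", "arguments": {
  "increments": [
    [[0,0,0],[0,-0.4,-0.6],-1],
    [[0,0,0],[0,-1.0,-1.5],-1],
    [[0,0,0],[0,-1.7,-2.5],-1],
    [[0,0,0],[0,-2.4,-3.3],-1],
    [[0,0,0],[0,-3.2,-4.1],-1],
    [[0,0,0],[0,-4.0,-4.9],-1],
    [[0,0,0],[0,-4.9,-5.6],-1],
    [[0,0,0],[0,-5.9,-6.3],-1],
    [[0,0,0],[0,-6.8,-6.9],-1],
    [[0,0,0],[0,-7.9,-7.4],-1]
  ]
}}

```text
time_s: 17.9
tool_pos: [0.4761, 0.3484, 0.217]
orientation: [179.9, -0.1, 3.4]
ft_force: [-1.0, -11.8, 12.7]
width: 0.0096
gripper_force: 30.0
```

```bash
python3 - <<'E'
from h import *
s=bot.sense(); print(s["time_s"],s["tool_pos"],s["width"],s["ft_force"])
save("side","s6.png",(130,150,180,140),4)
marks("side",["bin_lid_handle"]); marks("top",["bin_lid_handle","bin_lid_hinge"])
E
```

```text
17.9 [0.47613079 0.34841416 0.21696802] 0.00958140762288058 [ -0.97319551 -11.78663239  12.65693437]
side bin_lid_handle 0.68 [0.474 0.349 0.267] [199 242]
top bin_lid_handle 0.78 [0.483 0.268 0.185] [147 205]
top bin_lid_handle 0.5 [ 0.431 -0.029  0.035] [255 224]
top bin_lid_hinge 0.6 [0.467 0.424 0.101] [103 213]
```

View pics/s6.png

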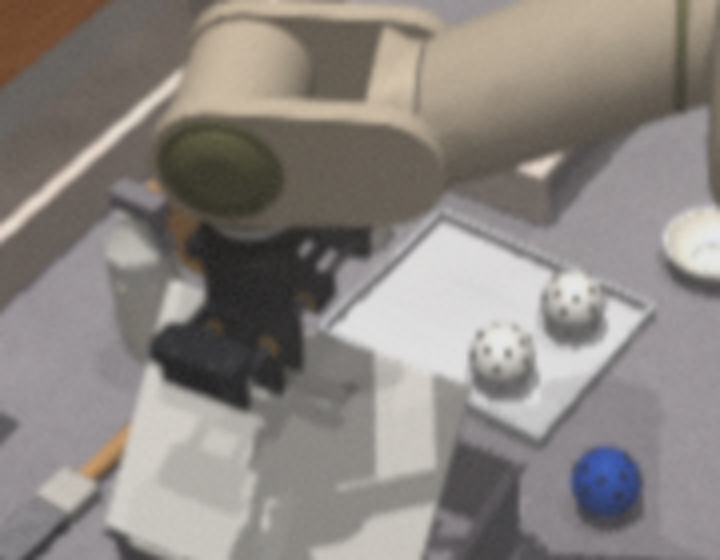

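Emit:
{"name": "apply_moves", "arguments": {
  "increments": [
    [[0,0,0],[0,-1.0,-0.4],-1],
    [[0,0,0],[0,-2.0,-0.8],-1],
    [[0,0,0],[0,-3.0,-1.1],-1],
    [[0,0,0],[0,-4.0,-1.35],-1],
    [[0,0,0],[0,-5.0,-1.5],-1],
    [[0,0,0],[0,-6.1,-1.65],-1],
    [[0,0,0],[0,-7.15,-1.7],-1],
    [[0,0,0],[0,-8.2,-1.7],-1],
    [[0,0,0],[0,-9.2,-1.6],-1],
    [[0,0,0],[0,-10.3,-1.5],-1]
  ]
}}

```text
time_s: 19.1
tool_pos: [0.4695, 0.4531, 0.2297]
orientation: [180.0, -0.0, 3.5]
ft_force: [4.0, -2.9, 0.1]
width: 0.01
gripper_force: 30.0
```

Emit:
{"name": "apply_moves", "arguments": {
  "increments": [
    [[0,0,0],[0,-0.4,0.1],-1],
    [[0,0,0],[0,-0.8,0.2],-1],
    [[0,0,0],[0,-0.8,0.2],-0.45],
    [[0,0,0],[0,-0.8,0.2],-0.45],
    [[0,0,0],[0,-0.8,0.2],-0.45],
    [[0,0,0],[0,-0.8,0.2],-0.45],
    [[0,0,0],[0,-0.8,-2],-0.45],
    [[0,0,0],[0,-0.8,-4],-0.45],
    [[0,0,0],[0,-0.8,-6],-0.45],
    [[0,0,0],[0,-0.8,-9],-0.45]
  ]
}}

```text
time_s: 20.1
tool_pos: [0.4684, 0.46, 0.3197]
orientation: [179.9, 0.1, 3.5]
ft_force: [-0.1, 1.0, 0.1]
width: 0.0242
gripper_force: 0.0
```

```bash
python3 - <<'E'
from h import *
s=bot.sense(); print(s["time_s"],s["tool_pos"],s["qpos"],s["width"],s["ft_force"])
marks("side",["bin_lid_handle","bin_lid_hinge","bin","ball1","tub_a"]); marks("top",["bin_lid_handle","bin","ball1"])
E
```

```text
20.1 [0.46839276 0.46001703 0.31968201] [3.41645247e+01 3.16438527e+01 3.85107304e+01 2.00478457e-02
 1.10008005e+02 1.20685716e+02] 0.024180753872498583 [-0.05773199  1.00066789  0.0803036 ]
side bin_lid_handle 0.68 [0.474 0.349 0.267] [199 242]
side bin_lid_hinge 0.85 [0.474 0.422 0.108] [191 294]
side bin 0.69 [ 0.474  0.322 -0.003] [212 293]
side bin 0.59 [ 0.504  0.018 -0.001] [250 232]
side ball1 0.73 [0.233 0.269 0.031] [284 305]
side ball1 0.64 [0.307 0.144 0.027] [282 270]
side ball1 0.55 [ 0.436 -0.022  0.032] [271 226]
side ball1 0.51 [0.457 0.065 0.038] [255 237]
side tub_a 0.36 [ 0.682 -0.038 -0.004] [219 209]
top bin_lid_handle 0.78 [0.483 0.268 0.185] [147 205]
top bin_lid_handle 0.5 [ 0.431 -0.029  0.035] [255 224]
top bin 0.87 [0.475 0.325 0.003] [145 212]
top bin 0.31 [ 0.598 -0.194  0.066] [308 168]
top ball1 0.88 [ 0.431 -0.025  0.033] [254 224]
top ball1 0.76 [0.31  0.146 0.03 ] [199 264]
top ball1 0.59 [0.456 0.068 0.036] [223 216]
top ball1 0.52 [0.233 0.267 0.031] [160 289]
```

Emit:
{"name": "apply_moves", "arguments": {
  "increments": [
    [[0,0,0],[0.2,1.5,0],-1],
    [[0,0,0],[0.6,4.5,0],-1],
    [[0,0,0],[1.0,8.5,0],-1],
    [[0,0,0],[1.5,12.5,0],-1],
    [[0,0,0],[2.0,16.5,0],-1],
    [[0,0,0],[2.5,20.5,0],-1],
    [[0,0,0],[3.0,24.5,0],-1],
    [[0,0,0],[3.5,28.5,0],-1],
    [[0,0,0],[4,32.5,0],-1],
    [[0,0,0],[4.5,36.5,0],-1]
  ]
}}

```text
time_s: 21.5
tool_pos: [0.5357, 0.0971, 0.3194]
orientation: [-180.0, 0.1, 3.5]
ft_force: [0.6, -0.0, 0.1]
width: 0.0003
gripper_force: 0.0
```

Emit:
{"name": "apply_moves", "arguments": {
  "increments": [
    [[0,0,0],[0.4,4,0],-1],
    [[0,0,0],[0.7,7,0],-1],
    [[0,0,0],[0.9,8.9,2],-1],
    [[0,0,0],[0.9,8.9,6],-1],
    [[0,0,0],[0.9,8.9,10],-1],
    [[0,0,0],[0.9,8.9,14],-1],
    [[0,0,0],[0.9,8.9,18],-1],
    [[0,0,0],[0.9,8.9,22],-1],
    [[0,0,0],[0.9,8.9,26],-1],
    [[0,0,0],[0.9,8.9,28],-1]
  ]
}}

```text
time_s: 22.5
tool_pos: [0.5482, 0.0108, 0.0364]
orientation: [-179.9, 0.3, 3.5]
ft_force: [-0.4, 0.4, -0.4]
width: 0.0004
gripper_force: 0.0
```

```bash
python3 - <<'E'
from h import *
s=bot.sense(); print(s["time_s"],s["tool_pos"],s["qpos"],s["width"],s["ft_force"])
save("side","s7.png",(120,130,220,170),3.5); bot.grab_frame("top")
marks("side",["bin_lid_handle","bin","ball1","tub_a"]); marks("top",["bin_lid_handle","ball1","tub_a"])
for d in(0,.03): print((proj("side",s["tool_pos"]+np.array([0,0,d]))-[120,130])*3.5)
E
```

```text
22.5 [0.54818253 0.01080331 0.03637263] [-1.12465855e+01  3.16037915e+01  8.76521347e+01  2.01427057e-03
  6.10664439e+01  7.52723332e+01] 0.000411032292665843 [-0.42291337  0.38177666 -0.38775485]
side bin_lid_handle 0.96 [0.467 0.463 0.28 ] [176 267]
side bin_lid_handle 0.74 [0.472 0.423 0.106] [191 295]
side bin 0.62 [ 0.474  0.32  -0.002] [212 292]
side bin 0.25 [ 0.604 -0.192  0.071] [255 179]
side ball1 0.73 [0.455 0.064 0.036] [255 238]
side ball1 0.7 [0.31  0.145 0.025] [280 270]
side ball1 0.54 [0.233 0.273 0.033] [283 305]
side ball1 0.48 [ 0.437 -0.024  0.032] [271 225]
side tub_a 0.7 [ 0.682 -0.035 -0.004] [219 209]
side tub_a 0.62 [ 0.402 -0.342 -0.001] [315 187]
side tub_a 0.46 [ 0.605 -0.194  0.069] [255 179]
top bin_lid_handle 0.87 [0.467 0.462 0.275] [ 64 210]
top bin_lid_handle 0.74 [ 0.775 -0.231 -0.004] [314 119]
top bin_lid_handle 0.16 [ 0.433 -0.026  0.03 ] [254 224]
top ball1 0.51 [ 0.433 -0.028  0.033] [254 223]
top tub_a 0.83 [ 0.399 -0.343  0.002] [353 233]
top tub_a 0.65 [ 0.685 -0.034 -0.003] [255 146]
top tub_a 0.65 [ 0.6   -0.197  0.067] [308 168]
[423.66663856 315.67239276]
[422.50674182 295.35860191]
```

View pics/s7.png

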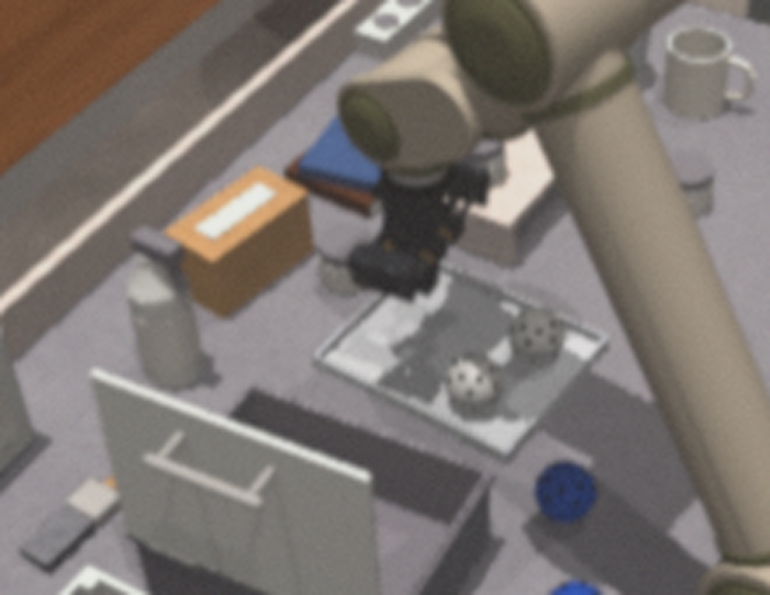

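The s7 crop shows the lid upright and the bin open. The closed fingertips end at crop (425,297), about 3 cm above the reported TCP. I'll check that with a gentle touch on the tray floor.

Emit:
{"name": "apply_moves", "arguments": {
  "increments": [
    [[0,0,0],[0,0,1],-1],
    [[0,0,0],[0,0,2],-1],
    [[0,0,0],[0,0,3],-1],
    [[0,0,0],[0,0,3.5],-1],
    [[0,0,0],[0,0,3.8],-1],
    [[0,0,0],[0,0,4.0],-1],
    [[0,0,0],[0,0,4.2],-1],
    [[0,0,0],[0,0,4.4],-1],
    [[0,0,0],[0,0,4.6],-1],
    [[0,0,0],[0,0,4.8],-1]
  ],
  "force": 8
}}

```text
time_s: 23.95
tool_pos: [0.5504, 0.0104, -0.0081]
orientation: [180.0, -0.0, 3.5]
ft_force: [-0.2, -0.1, -0.1]
width: 0.0004
gripper_force: 0.0
```

Emit:
{"name": "apply_moves", "arguments": {
  "increments": [
    [[0,0,0],[0,0,0.1],-1],
    [[0,0,0],[0,0,0.2],-1],
    [[0,0,0],[0,0,0.3],-1],
    [[0,0,0],[0,0,0.4],-1],
    [[0,0,0],[0,0,0.5],-1],
    [[0,0,0],[0,0,0.6],-1],
    [[0,0,0],[0,0,0.7],-1],
    [[0,0,0],[0,0,0.8],-1],
    [[0,0,0],[0,0,0.8],-1],
    [[0,0,0],[0,0,0.8],-1]
  ]
}}

```text
time_s: 24.95
tool_pos: [0.5503, 0.0104, -0.0161]
orientation: [-180.0, 0.0, 3.5]
ft_force: [-0.3, 0.0, -0.1]
width: 0.0005
gripper_force: 0.0
```

Emit:
{"name": "apply_moves", "arguments": {
  "increments": [
    [[0,0,0],[0,0,0.1],-1],
    [[0,0,0],[0,0,0.2],-1],
    [[0,0,0],[0,0,0.3],-1],
    [[0,0,0],[0,0,0.4],-1],
    [[0,0,0],[0,0,0.5],-1],
    [[0,0,0],[0,0,0.6],-1],
    [[0,0,0],[0,0,0.6],-1],
    [[0,0,0],[0,0,0.6],-1],
    [[0,0,0],[0,0,0.6],-1],
    [[0,0,0],[0,0,0.6],-1]
  ]
}}

```text
time_s: 25.95
tool_pos: [0.5504, 0.0104, -0.022]
orientation: [180.0, -0.0, 3.5]
ft_force: [-0.2, 0.3, 0.1]
width: 0.0007
gripper_force: 0.0
```

Emit:
{"name": "apply_moves", "arguments": {
  "increments": [
    [[0,0,0],[0,0,0.1],-1],
    [[0,0,0],[0,0,0.2],-1],
    [[0,0,0],[0,0,0.3],-1],
    [[0,0,0],[0,0,0.4],-1],
    [[0,0,0],[0,0,0.4],-1],
    [[0,0,0],[0,0,0.4],-1],
    [[0,0,0],[0,0,0.4],-1],
    [[0,0,0],[0,0,0.4],-1],
    [[0,0,0],[0,0,0.4],-1],
    [[0,0,0],[0,0,0.4],-1]
  ]
}}

```text
time_s: 26.95
tool_pos: [0.5503, 0.0104, -0.026]
orientation: [180.0, -0.0, 3.5]
ft_force: [-0.4, -0.6, -0.2]
width: 0.0005
gripper_force: 0.0
```

Emit:
{"name": "apply_moves", "arguments": {
  "increments": [
    [[0,0,0],[0,0,0.1],-1],
    [[0,0,0],[0,0,0.2],-1],
    [[0,0,0],[0,0,0.3],-1],
    [[0,0,0],[0,0,0.4],-1],
    [[0,0,0],[0,0,0.4],-1],
    [[0,0,0],[0,0,0.4],-1],
    [[0,0,0],[0,0,0.4],-1],
    [[0,0,0],[0,0,0.4],-1],
    [[0,0,0],[0,0,0.4],-1],
    [[0,0,0],[0,0,0.4],-1]
  ]
}}

```text
time_s: 27.95
tool_pos: [0.5504, 0.0104, -0.03]
orientation: [180.0, -0.0, 3.5]
ft_force: [0.2, 0.3, -0.7]
width: 0.0007
gripper_force: 0.0
```

Emit:
{"name": "apply_moves", "arguments": {
  "increments": [
    [[0,0,0],[0,0,0.1],-1],
    [[0,0,0],[0,0,0.2],-1],
    [[0,0,0],[0,0,0.3],-1],
    [[0,0,0],[0,0,0.4],-1],
    [[0,0,0],[0,0,0.4],-1],
    [[0,0,0],[0,0,0.4],-1],
    [[0,0,0],[0,0,0.4],-1],
    [[0,0,0],[0,0,0.4],-1],
    [[0,0,0],[0,0,0.4],-1],
    [[0,0,0],[0,0,0.4],-1]
  ]
}}

```text
time_s: 28.95
tool_pos: [0.5503, 0.0104, -0.034]
orientation: [180.0, -0.0, 3.5]
ft_force: [0.5, -0.2, 1.2]
width: 0.0005
gripper_force: 0.0
```

Emit:
{"name": "apply_moves", "arguments": {
  "increments": [
    [[0,0,0],[0,0,0.1],-1],
    [[0,0,0],[0,0,0.2],-1],
    [[0,0,0],[0,0,0.3],-1],
    [[0,0,0],[0,0,0.3],-1],
    [[0,0,0],[0,0,0.3],-1],
    [[0,0,0],[0,0,0.3],-1],
    [[0,0,0],[0,0,0.3],-1],
    [[0,0,0],[0,0,0.3],-1],
    [[0,0,0],[0,0,0.3],-1],
    [[0,0,0],[0,0,0.3],-1]
  ]
}}

```text
time_s: 29.95
tool_pos: [0.5505, 0.0104, -0.0354]
orientation: [180.0, -0.1, 3.5]
ft_force: [-5.4, 1.1, 18.2]
width: 0.0006
gripper_force: 9.2
```

Emit:
{"name": "apply_moves", "arguments": {
  "increments": [
    [[0,0,0],[0,0,-2],-1],
    [[0,0,0],[0,0,-5],-1],
    [[0,0,0],[0,0,-9],-1],
    [[0,0,0],[-1,-0.7,-12],0.8],
    [[0,0,-0.13],[-3,-2,-12],0.8],
    [[0,0,-0.26],[-5,-3.4,-12],0.8],
    [[0,0,-0.39],[-7,-4.7,-12],0.8],
    [[0,0,-0.52],[-8.4,-5.7,-12],0.8],
    [[0,0,-0.65],[-9.1,-6.1,-12],0.8],
    [[0,0,-0.785],[-9.1,-6.1,-12],0.8]
  ]
}}

```text
time_s: 30.95
tool_pos: [0.4547, 0.0664, 0.083]
orientation: [-180.0, 0.0, 48.8]
ft_force: [0.5, -0.4, 0.4]
width: 0.0544
gripper_force: 0.0
```

Emit:
{"name": "apply_moves", "arguments": {
  "increments": [
    [[0,0,-0.13],[0,0,0],0.8],
    [[0,0,-0.26],[0,0,0],0.8],
    [[0,0,-0.39],[0,0,0],0.8],
    [[0,0,-0.52],[0,0,0],0.8],
    [[0,0,-0.65],[0,0,0],0.8],
    [[0,0,-0.785],[0,0,0],0.8],
    [[0,0,-0.785],[0,0,0],0.8],
    [[0,0,-0.785],[0,0,0],0.8],
    [[0,0,-0.785],[0,0,0],0.8],
    [[0,0,-0.785],[0,0,0],0.8]
  ]
}}

```text
time_s: 31.95
tool_pos: [0.4558, 0.0658, 0.083]
orientation: [180.0, 0.0, 93.3]
ft_force: [0.5, -0.6, 0.4]
width: 0.0798
gripper_force: 0.0
```

```bash
python3 - <<'E'
from h import *
bot.grab_frame("side"); marks("side",["ball1"]); s=bot.sense(); print(s["tool_pos"],s["orientation"],s["width"],s["qpos"])
E
```

```text
side ball1 0.78 [0.312 0.146 0.028] [280 269]
side ball1 0.72 [0.23  0.272 0.031] [284 306]
side ball1 0.54 [ 0.434 -0.026  0.033] [272 225]
side ball1 0.46 [0.46  0.066 0.034] [254 238]
side ball1 0.36 [ 0.597 -0.274  0.001] [266 182]
[0.45578826 0.06578952 0.08295087] [-1.79999273e+02 -9.49347901e-04  9.33839504e+01] 0.07931163206280861 [-6.56957568e+00  2.05415165e+01  9.84737168e+01  9.25458251e-04
  6.09856473e+01 -9.95397497e+00]
```

Emit:
{"name": "apply_moves", "arguments": {
  "increments": [
    [[0,0,0],[0,0,1.5],0.8],
    [[0,0,0],[0,0,3.5],0.8],
    [[0,0,0],[0,0,5.5],0.8],
    [[0,0,0],[0,0,7.5],0.8],
    [[0,0,0],[0,0,9],0.8],
    [[0,0,0],[0,0,10],0.8],
    [[0,0,0],[0,0,10.4],0.8],
    [[0,0,0],[0,0,10.6],0.8],
    [[0,0,0],[0,0,10.6],0.5],
    [[0,0,0],[0,0,10.6],0.4]
  ],
  "force": 8
}}

```text
time_s: 33.05
tool_pos: [0.4561, 0.0658, -0.0226]
orientation: [179.9, 0.0, 93.4]
ft_force: [-0.2, 0.0, 0.6]
width: 0.0658
gripper_force: 0.0
```

Emit:
{"name": "apply_moves", "arguments": {
  "increments": [
    [[0,0,0],[0,0,0],0.3],
    [[0,0,0],[0,0,0],0.2],
    [[0,0,0],[0,0,0],0],
    [[0,0,0],[0,0,0],-0.2],
    [[0,0,0],[0,0,0],-0.4],
    [[0,0,0],[0,0,0],-0.6],
    [[0,0,0],[0,0,0],-1],
    [[0,0,0],[0,0,0],-1],
    [[0,0,0],[0,0,0],-1],
    [[0,0,0],[0,0,0],-1]
  ]
}}

```text
time_s: 34.05
tool_pos: [0.4561, 0.0657, -0.0228]
orientation: [180.0, 0.0, 93.4]
ft_force: [-0.2, 0.6, 5.1]
width: 0.0591
gripper_force: 8.0
```

Emit:
{"name": "apply_moves", "arguments": {
  "increments": [
    [[0,0,0],[0,0,-1],-1],
    [[0,0,0],[0,0,-3],-1],
    [[0,0,0],[0,0,-6],-1],
    [[0,0,0],[0,0,-9],-1],
    [[0,0,0],[0,0,-12],-1],
    [[0,0,0],[0,0,-14],-1],
    [[0,0,0],[0,0,-15],-1],
    [[0,0,0],[1.5,0.3,-15],-1],
    [[0,0,0],[4,0.9,-15],-1],
    [[0,0,0],[7.1,1.6,-15],-1]
  ]
}}

```text
time_s: 35.05
tool_pos: [0.4671, 0.1379, 0.1266]
orientation: [-179.9, 0.0, 93.3]
ft_force: [0.7, -0.3, -1.9]
width: 0.0593
gripper_force: 8.0
```

Emit:
{"name": "apply_moves", "arguments": {
  "increments": [
    [[0,0,0],[3,0.7,0],-1],
    [[0,0,0],[6,1.4,0],-1],
    [[0,0,0],[9,2.1,0],-1],
    [[0,0,0],[12,2.8,0],-1],
    [[0,0,0],[15,3.5,0],-1],
    [[0,0,0],[17.5,4.1,0],-1],
    [[0,0,0],[19.2,4.5,0],-1],
    [[0,0,0],[20,4.7,0],-1],
    [[0,0,0],[20,4.7,0],-1],
    [[0,0,0],[20,4.7,0],-1]
  ]
}}

```text
time_s: 36.05
tool_pos: [0.5022, 0.3393, 0.1266]
orientation: [-179.9, 0.0, 93.4]
ft_force: [0.6, -0.0, -1.3]
width: 0.0591
gripper_force: 8.0
```

```bash
python3 - <<'E'
from h import *
s=bot.sense(); print(s["time_s"],s["tool_pos"],s["orientation"],s["width"],s["ft_force"])
A=bot.grab_frame("side")[170:330,130:300,::-1]; B=bot.grab_frame("top")[140:300,60:230,::-1]
o=np.hstack([cv2.resize(np.ascontiguousarray(i),(395,372),interpolation=cv2.INTER_CUBIC) for i in(A,B)]); cv2.imwrite("pics/s8.png",o)
marks("side",["ball1"])
E
```

```text
36.05 [0.50217186 0.33931126 0.12659701] [-1.79942784e+02  3.69141643e-02  9.34207490e+01] 0.05906854570669826 [ 0.61747282 -0.03900156 -1.32916062]
side ball1 0.79 [0.231 0.269 0.032] [284 305]
side ball1 0.76 [ 0.435 -0.025  0.033] [272 225]
side ball1 0.72 [0.308 0.144 0.026] [281 270]
side ball1 0.72 [0.471 0.423 0.106] [191 295]
side ball1 0.46 [0.5   0.339 0.182] [197 256]
```

View pics/s8.png

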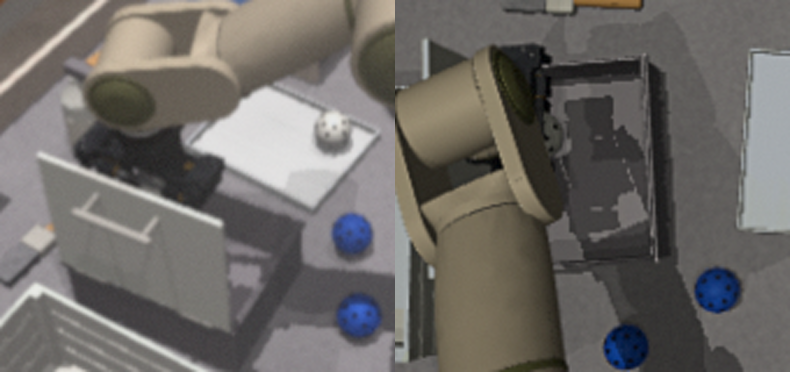

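The s8 crop shows the ball held over the bin at top-crop (550,130), with ball 1 still in the tray. The wrist housing is close to the lid, so I shift away from it and lower slowly while watching the force.

Emit:
{"name": "apply_moves", "arguments": {
  "increments": [
    [[0,0,0],[-0.8,-0.3,0],-1],
    [[0,0,0],[-1.5,-0.5,0],-1],
    [[0,0,0],[-1.5,-0.5,1],-1],
    [[0,0,0],[-1.5,-0.5,2.5],-1],
    [[0,0,0],[-1.5,-0.5,4],-1],
    [[0,0,0],[-1.5,-0.5,5.5],-1],
    [[0,0,0],[-1.5,-0.5,6.5],-1],
    [[0,0,0],[-1.5,-0.5,7],-1],
    [[0,0,0],[-1.5,-0.5,7],-1],
    [[0,0,0],[-1.5,-0.5,7],-1]
  ]
}}

```text
time_s: 37.2
tool_pos: [0.4986, 0.3249, 0.0574]
orientation: [180.0, -0.0, 93.4]
ft_force: [0.2, 0.1, -1.8]
width: 0.0592
gripper_force: 8.0
```

Emit:
{"name": "apply_moves", "arguments": {
  "increments": [
    [[0,0,0],[0,0,0.5],-1],
    [[0,0,0],[0,0,1],-1],
    [[0,0,0],[0,0,1.5],-1],
    [[0,0,0],[0,0,2],-1],
    [[0,0,0],[0,0,2.5],-1],
    [[0,0,0],[0,0,3],-1],
    [[0,0,0],[0,0,3.5],-1],
    [[0,0,0],[0,0,4],-1],
    [[0,0,0],[0,0,4.5],-1],
    [[0,0,0],[0,0,5],-1]
  ]
}}

```text
time_s: 38.2
tool_pos: [0.4984, 0.3248, 0.0066]
orientation: [180.0, -0.0, 93.4]
ft_force: [0.2, 0.3, -1.9]
width: 0.0593
gripper_force: 8.0
```

Emit:
{"name": "apply_moves", "arguments": {
  "increments": [
    [[0,0,0],[0,0,0.4],-1],
    [[0,0,0],[0,0,0.8],-1],
    [[0,0,0],[0,0,1.2],-1],
    [[0,0,0],[0,0,1.5],-1],
    [[0,0,0],[0,0,1.8],-1],
    [[0,0,0],[0,0,2.0],-1],
    [[0,0,0],[0,0,2.2],-1],
    [[0,0,0],[0,0,2.4],-1],
    [[0,0,0],[0,0,2.4],-1],
    [[0,0,0],[0,0,2.4],-1]
  ]
}}

```text
time_s: 39.2
tool_pos: [0.4984, 0.3248, -0.017]
orientation: [180.0, -0.0, 93.4]
ft_force: [-0.0, -0.1, -1.1]
width: 0.0595
gripper_force: 8.0
```

Emit:
{"name": "apply_moves", "arguments": {
  "increments": [
    [[0,0,0],[0,0,0.05],-1],
    [[0,0,0],[0,0,0.1],-1],
    [[0,0,0],[0,0,0.15],-1],
    [[0,0,0],[0,0,0.2],-1],
    [[0,0,0],[0,0,0.25],-1],
    [[0,0,0],[0,0,0.3],-1],
    [[0,0,0],[0,0,0.3],-1],
    [[0,0,0],[0,0,0.3],-1],
    [[0,0,0],[0,0,0.3],-1],
    [[0,0,0],[0,0,0.3],-1]
  ]
}}

```text
time_s: 40.2
tool_pos: [0.4984, 0.3248, -0.02]
orientation: [180.0, -0.0, 93.4]
ft_force: [-0.3, 0.4, -1.7]
width: 0.0594
gripper_force: 8.0
```

Emit:
{"name": "apply_moves", "arguments": {
  "increments": [
    [[0,0,0],[0,0,0.1],-1],
    [[0,0,0],[0,0,0.1],0.4],
    [[0,0,0],[0,0,0.1],0.45],
    [[0,0,0],[0,0,0.1],0.5],
    [[0,0,0],[0,0,0.1],0.6],
    [[0,0,0],[0,0,0.1],0.6],
    [[0,0,0],[0,0,0.1],0.6],
    [[0,0,0],[0,0,-1],0.6],
    [[0,0,0],[0,0,-3],0.6],
    [[0,0,0],[0,0,-5],0.6]
  ]
}}

```text
time_s: 41.2
tool_pos: [0.4983, 0.3248, 0.0312]
orientation: [-180.0, 0.0, 93.4]
ft_force: [-0.3, 0.0, -0.8]
width: 0.0707
gripper_force: 0.0
```

Emit:
{"name": "apply_moves", "arguments": {
  "increments": [
    [[0,0,0],[0,0,-2],0.6],
    [[0,0,0],[0,0,-5],0.6],
    [[0,0,0],[0,0,-8],0.6],
    [[0,0,0],[0,0,-10],0.6],
    [[0,0,0],[-1,-0.5,-10],0.7],
    [[0,0,0],[-4,-1,-10],0.7],
    [[0,0,0],[-8,-2,-10],0.7],
    [[0,0,0],[-12,-3,-10],0.7],
    [[0,0,0],[-16,-4,-10],0.7],
    [[0,0,0],[-20,-5,-10],0.7]
  ]
}}

```text
time_s: 42.2
tool_pos: [0.4587, 0.1203, 0.1291]
orientation: [-179.9, 0.0, 93.4]
ft_force: [0.3, -0.1, 0.1]
width: 0.0749
gripper_force: 0.0
```

```bash
python3 - <<'E'
from h import *
s=bot.sense(); print(s["time_s"],s["tool_pos"],s["orientation"],s["width"],s["ft_force"])
bot.grab_frame("side");bot.grab_frame("top"); marks("side",["ball1","tub_a","bin_lid_handle"]); marks("top",["ball1","tub_a","bin_lid_handle"])
E
```

```text
42.2 [0.45868494 0.12031769 0.12908186] [-1.79904553e+02  4.06319016e-03  9.34497381e+01] 0.07494344891921013 [ 0.32028275 -0.06606921  0.07764842]
side ball1 0.83 [0.234 0.269 0.031] [284 304]
side ball1 0.65 [ 0.436 -0.025  0.034] [272 225]
side ball1 0.47 [0.309 0.145 0.027] [281 270]
side tub_a 0.62 [ 0.682 -0.038 -0.002] [219 209]
side tub_a 0.48 [ 0.406 -0.345 -0.002] [314 187]
side bin_lid_handle 0.71 [0.464 0.463 0.279] [177 267]
top ball1 0.66 [ 0.435 -0.028  0.031] [255 223]
top ball1 0.55 [0.497 0.327 0.036] [141 205]
top tub_a 0.8 [ 0.597 -0.197  0.067] [308 168]
top tub_a 0.73 [ 0.4   -0.341 -0.003] [352 232]
top tub_a 0.54 [ 0.684 -0.034 -0.   ] [255 146]
top bin_lid_handle 0.61 [0.468 0.465 0.276] [ 63 209]
```

Emit:
{"name": "apply_moves", "arguments": {
  "increments": [
    [[0,0,0.1],[-2,-0.5,0],0.8],
    [[0,0,0.22],[-5,-1.2,0],0.8],
    [[0,0,0.34],[-8,-1.9,0],0.8],
    [[0,0,0.46],[-11,-2.6,0],0.8],
    [[0,0,0.58],[-13.3,-3.2,0],0.8],
    [[0,0,0.7],[-14.6,-3.5,1],0.8],
    [[0,0,0.8],[-14.6,-3.5,3],0.8],
    [[0,0,0.845],[-14.6,-3.5,4.5],0.8],
    [[0,0,0.845],[-14.6,-3.5,5],0.8],
    [[0,0,0.845],[-14.6,-3.5,5],0.8]
  ]
}}

```text
time_s: 43.6
tool_pos: [0.4342, -0.0251, 0.0796]
orientation: [-179.9, 0.0, 45.2]
ft_force: [0.4, -0.8, 0.1]
width: 0.0797
gripper_force: 0.0
```

```bash
python3 - <<'E'
from h import *
s=bot.sense(); print(s["time_s"],s["tool_pos"],s["orientation"],s["width"],s["ft_force"])
bot.grab_frame("side"); marks("side",["ball1"])
E
```

```text
43.6 [ 0.43415352 -0.02509845  0.07957522] [-1.79934740e+02  3.15311221e-02  4.51645711e+01] 0.07970751405312705 [ 0.4354137  -0.84958559  0.12349315]
side ball1 0.77 [0.232 0.272 0.029] [284 306]
side ball1 0.72 [0.31  0.144 0.026] [281 270]
side ball1 0.46 [ 0.436 -0.025  0.034] [272 225]
```

Emit:
{"name": "apply_moves", "arguments": {
  "increments": [
    [[0,0,0],[0,0,1.5],0.8],
    [[0,0,0],[0,0,3.5],0.8],
    [[0,0,0],[0,0,5.5],0.8],
    [[0,0,0],[0,0,7.5],0.8],
    [[0,0,0],[0,0,9],0.8],
    [[0,0,0],[0,0,9.8],0.8],
    [[0,0,0],[0,0,10.2],0.8],
    [[0,0,0],[0,0,10.3],0.8],
    [[0,0,0],[0,0,10.3],0.5],
    [[0,0,0],[0,0,10.3],0.4]
  ],
  "force": 8
}}

```text
time_s: 44.7
tool_pos: [0.4346, -0.0257, -0.0225]
orientation: [179.9, -0.0, 45.0]
ft_force: [-0.5, 0.0, -0.8]
width: 0.0653
gripper_force: 0.0
```

Emit:
{"name": "apply_moves", "arguments": {
  "increments": [
    [[0,0,0],[0,0,0],0.3],
    [[0,0,0],[0,0,0],0.2],
    [[0,0,0],[0,0,0],0],
    [[0,0,0],[0,0,0],-0.2],
    [[0,0,0],[0,0,0],-0.4],
    [[0,0,0],[0,0,0],-0.6],
    [[0,0,0],[0,0,0],-1],
    [[0,0,0],[0,0,0],-1],
    [[0,0,0],[0,0,0],-1],
    [[0,0,0],[0,0,0],-1]
  ]
}}

```text
time_s: 45.7
tool_pos: [0.4344, -0.0257, -0.0229]
orientation: [180.0, -0.0, 45.0]
ft_force: [0.3, -0.3, 5.9]
width: 0.0599
gripper_force: 8.0
```

Emit:
{"name": "apply_moves", "arguments": {
  "increments": [
    [[0,0,0],[0,0,-1],-1],
    [[0,0,0],[0,0,-3],-1],
    [[0,0,0],[0,0,-6],-1],
    [[0,0,0],[0,0,-9],-1],
    [[0,0,0],[0,0,-12],-1],
    [[0,0,0],[0,0,-14],-1],
    [[0,0,0],[1,-0.9,-15],-1],
    [[0,0,0],[3.4,-3,-15],-1],
    [[0,0,0],[6,-5.3,-15],-1],
    [[0,0,0],[8.9,-7.9,-15],-1]
  ]
}}

```text
time_s: 46.7
tool_pos: [0.4409, 0.0941, 0.1274]
orientation: [180.0, 0.0, 45.0]
ft_force: [-0.2, -1.0, -1.6]
width: 0.0592
gripper_force: 8.0
```

Emit:
{"name": "apply_moves", "arguments": {
  "increments": [
    [[0,0,-0.12],[2.4,-2.1,0],-1],
    [[0,0,-0.24],[4.8,-4.3,0],-1],
    [[0,0,-0.36],[7.2,-6.4,0],-1],
    [[0,0,-0.48],[9.6,-8.5,0],-1],
    [[0,0,-0.6],[11.5,-10.2,0],-1],
    [[0,0,-0.72],[12.8,-11.4,0],-1],
    [[0,0,-0.847],[13.4,-11.9,0],-1],
    [[0,0,-0.847],[13.4,-11.9,0],-1],
    [[0,0,-0.847],[13.4,-11.9,0],-1],
    [[0,0,-0.847],[13.4,-11.9,0],-1]
  ]
}}

```text
time_s: 47.7
tool_pos: [0.4517, 0.2714, 0.1271]
orientation: [-180.0, 0.0, 93.4]
ft_force: [0.2, 0.9, -1.9]
width: 0.0592
gripper_force: 8.0
```

```bash
python3 - <<'E'
from h import *
s=bot.sense(); print(s["time_s"],s["tool_pos"],s["orientation"],s["width"],s["ft_force"])
bot.grab_frame("side");bot.grab_frame("top"); marks("side",["ball1"]); marks("top",["ball1"])
E
```

```text
47.7 [0.4516728  0.27144233 0.1270756 ] [-1.79983105e+02  8.28292537e-03  9.33750161e+01] 0.05918350319864646 [ 0.21489924  0.92804885 -1.92676831]
side ball1 0.63 [0.307 0.146 0.024] [281 271]
side ball1 0.56 [0.235 0.272 0.032] [283 305]
side ball1 0.53 [0.452 0.272 0.182] [222 248]
top ball1 0.69 [0.309 0.146 0.029] [199 264]
top ball1 0.63 [0.231 0.266 0.034] [160 290]
top ball1 0.56 [0.45  0.267 0.182] [147 217]
```

Emit:
{"name": "apply_moves", "arguments": {
  "increments": [
    [[0,0,0],[0,0,0.7],-1],
    [[0,0,0],[0,0,1.8],-1],
    [[0,0,0],[0,0,3],-1],
    [[0,0,0],[0,0,4.2],-1],
    [[0,0,0],[0,0,5.4],-1],
    [[0,0,0],[0,0,6.6],-1],
    [[0,0,0],[0,0,7.7],-1],
    [[0,0,0],[0,0,8.7],-1],
    [[0,0,0],[0,0,9.5],-1],
    [[0,0,0],[0,0,10],-1]
  ]
}}

```text
time_s: 48.9
tool_pos: [0.4516, 0.2719, 0.0261]
orientation: [-180.0, 0.0, 93.6]
ft_force: [0.1, 0.0, -1.4]
width: 0.0595
gripper_force: 8.0
```

Emit:
{"name": "apply_moves", "arguments": {
  "increments": [
    [[0,0,0],[0,0,0.5],-1],
    [[0,0,0],[0,0,1],-1],
    [[0,0,0],[0,0,1.5],-1],
    [[0,0,0],[0,0,2],-1],
    [[0,0,0],[0,0,2.5],-1],
    [[0,0,0],[0,0,3],-1],
    [[0,0,0],[0,0,3.5],-1],
    [[0,0,0],[0,0,3.9],-1],
    [[0,0,0],[0,0,4.2],-1],
    [[0,0,0],[0,0,4.4],-1]
  ]
}}

```text
time_s: 49.9
tool_pos: [0.4518, 0.272, -0.0173]
orientation: [-180.0, 0.0, 93.6]
ft_force: [0.3, -1.2, -0.3]
width: 0.0596
gripper_force: 8.0
```

Emit:
{"name": "apply_moves", "arguments": {
  "increments": [
    [[0,0,0],[0,0,0],-1],
    [[0,0,0],[0,0,0.1],-1],
    [[0,0,0],[0,0,0.15],-1],
    [[0,0,0],[0,0,0.2],-1],
    [[0,0,0],[0,0,0.25],-1],
    [[0,0,0],[0,0,0.3],-1],
    [[0,0,0],[0,0,0.35],-1],
    [[0,0,0],[0,0,0.35],-1],
    [[0,0,0],[0,0,0.35],-1],
    [[0,0,0],[0,0,0.35],-1]
  ]
}}

```text
time_s: 50.9
tool_pos: [0.4518, 0.272, -0.0205]
orientation: [180.0, -0.0, 93.5]
ft_force: [-0.4, -0.2, -2.1]
width: 0.0595
gripper_force: 8.0
```

Emit:
{"name": "apply_moves", "arguments": {
  "increments": [
    [[0,0,0],[0,0,0],0.4],
    [[0,0,0],[0,0,0],0.45],
    [[0,0,0],[0,0,0],0.5],
    [[0,0,0],[0,0,0],0.6],
    [[0,0,0],[0,0,0],0.6],
    [[0,0,0],[0,0,0],0.6],
    [[0,0,0],[0,0,-1],0.6],
    [[0,0,0],[0,0,-3],0.6],
    [[0,0,0],[0,0,-6],0.6],
    [[0,0,0],[0,0,-10],0.6]
  ]
}}

```text
time_s: 51.9
tool_pos: [0.451, 0.2717, 0.0803]
orientation: [-179.9, 0.0, 93.5]
ft_force: [0.0, 0.4, -0.1]
width: 0.0703
gripper_force: 0.0
```

Emit:
{"name": "apply_moves", "arguments": {
  "increments": [
    [[0,0,0],[0,0,-4],0.6],
    [[0,0,0],[0,0,-8],0.6],
    [[0,0,0],[0,0,-12],0],
    [[0,0,0],[0,0,-16],-0.45],
    [[0,0,0],[0,0,-20],-0.45],
    [[0,0,0],[0,0,-23],-0.45],
    [[0,0,0],[0,0,-25],-0.45],
    [[0,0,0],[0,0,-25],-0.45],
    [[0,0,0],[0,0,-25],-0.45],
    [[0,0,0],[0,0,-25],-0.45]
  ]
}}

```text
time_s: 52.9
tool_pos: [0.4513, 0.2718, 0.3281]
orientation: [-179.9, 0.0, 93.5]
ft_force: [0.2, -0.8, -1.5]
width: 0.0242
gripper_force: 0.0
```

```bash
python3 - <<'E'
from h import *
s=bot.sense(); print(s["time_s"],s["tool_pos"],s["orientation"],s["width"],s["ft_force"])
bot.grab_frame("side");bot.grab_frame("top"); marks("side",["ball1","tub_a","bin_lid_handle"]); marks("top",["ball1","tub_a","bin_lid_handle"])
save("top","s9.png",(60,120,300,170),2.6)
E
```

```text
52.9 [0.45129667 0.27181616 0.32812426] [-1.79856082e+02  3.92535455e-02  9.35485740e+01] 0.02418461709963112 [ 0.16891184 -0.75444489 -1.53877624]
side ball1 0.71 [0.309 0.149 0.028] [280 270]
side ball1 0.55 [0.233 0.271 0.032] [284 305]
side ball1 0.4 [0.454 0.274 0.031] [224 279]
side tub_a 0.73 [ 0.598 -0.275  0.002] [266 181]
side tub_a 0.71 [ 0.683 -0.038 -0.003] [219 209]
side tub_a 0.63 [ 0.4   -0.342 -0.002] [315 188]
side tub_a 0.56 [ 0.604 -0.193  0.07 ] [255 179]
side bin_lid_handle 0.88 [0.465 0.464 0.28 ] [177 267]
top ball1 0.81 [0.309 0.146 0.031] [199 265]
top ball1 0.68 [0.45  0.269 0.035] [159 219]
top ball1 0.53 [0.498 0.326 0.034] [142 204]
top ball1 0.5 [0.233 0.266 0.033] [160 290]
top tub_a 0.76 [ 0.682 -0.035 -0.001] [256 147]
top tub_a 0.67 [ 0.598 -0.194  0.066] [307 168]
top tub_a 0.58 [ 0.396 -0.342  0.004] [353 233]
```

View pics/s9.png

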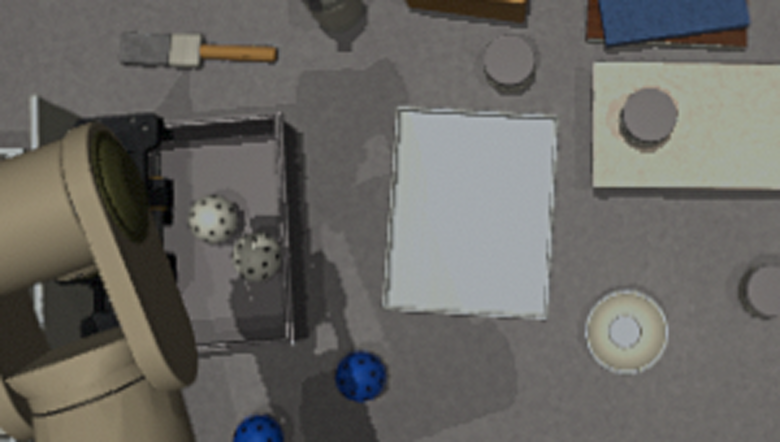

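The s9 crop shows both balls in the bin at crop (215,219) and (257,256), and the tray is empty. Next I regrip the handle to shut the lid.

Emit:
{"name": "apply_moves", "arguments": {
  "increments": [
    [[0,0,0.12],[1.5,0.2,0],-0.45],
    [[0,0,0.24],[4,0.6,0],-0.45],
    [[0,0,0.36],[7,1.1,0],-0.45],
    [[0,0,0.48],[10,1.5,0],-0.45],
    [[0,0,0.6],[13,2,0],-0.45],
    [[0,0,0.7],[16,2.4,0],-0.45],
    [[0,0,0.785],[17.8,2.7,0],-0.45],
    [[0,0,0.785],[18.7,2.8,0],-0.45],
    [[0,0,0.785],[18.7,2.8,0],-0.45],
    [[0,0,0.785],[18.7,2.8,0],-0.45]
  ]
}}

```text
time_s: 54.35
tool_pos: [0.4682, 0.4598, 0.3296]
orientation: [180.0, 0.0, 48.7]
ft_force: [0.4, 0.5, 0.6]
width: 0.0242
gripper_force: 0.0
```

Emit:
{"name": "apply_moves", "arguments": {
  "increments": [
    [[0,0,0.13],[0,0,0],-0.45],
    [[0,0,0.26],[0,0,0],-0.45],
    [[0,0,0.39],[0,0,0],-0.45],
    [[0,0,0.52],[0,0,0],-0.45],
    [[0,0,0.65],[0,0,0],-0.45],
    [[0,0,0.785],[0,0,0],-0.45],
    [[0,0,0.785],[0,0,0],-0.45],
    [[0,0,0.785],[0,0,0],-0.45],
    [[0,0,0.785],[0,0,0],-0.45],
    [[0,0,0.785],[0,0,0],-0.45]
  ]
}}

```text
time_s: 55.35
tool_pos: [0.4682, 0.4602, 0.3295]
orientation: [-180.0, -0.0, 3.7]
ft_force: [0.6, -0.3, -0.5]
width: 0.0243
gripper_force: 0.0
```

Emit:
{"name": "apply_moves", "arguments": {
  "increments": [
    [[0,0,0],[0,0,1.5],-0.45],
    [[0,0,0],[0,0,3.5],-0.45],
    [[0,0,0],[0,0,5],-0.45],
    [[0,0,0],[0,0,6.5],-0.45],
    [[0,0,0],[0,0,8],-0.45],
    [[0,0,0],[0,0,9.2],-0.45],
    [[0,0,0],[0,0,10.2],-0.45],
    [[0,0,0],[0,0,10.2],-1],
    [[0,0,0],[0,0,10.2],-1],
    [[0,0,0],[0,0,10.2],-1]
  ],
  "force": 30
}}

```text
time_s: 56.35
tool_pos: [0.4682, 0.4605, 0.2278]
orientation: [-180.0, -0.0, 3.6]
ft_force: [-0.7, 0.5, -1.8]
width: 0.0103
gripper_force: 30.0
```

Emit:
{"name": "apply_moves", "arguments": {
  "increments": [
    [[0,0,0],[0,0,0],-1],
    [[0,0,0],[0,0,0],-1],
    [[0,0,0],[0,0,0],-1],
    [[0,0,0],[0,0,0],-1],
    [[0,0,0],[0,0,0],-1],
    [[0,0,0],[0,0,0],-1],
    [[0,0,0],[0,0,0],-1],
    [[0,0,0],[0,0,0],-1],
    [[0,0,0],[0,0,0],-1],
    [[0,0,0],[0,0,0],-1]
  ]
}}

```text
time_s: 57.35
tool_pos: [0.4682, 0.4605, 0.2277]
orientation: [-180.0, -0.0, 3.6]
ft_force: [-1.0, 2.7, 2.2]
width: 0.01
gripper_force: 30.0
```

Emit:
{"name": "apply_moves", "arguments": {
  "increments": [
    [[0,0,0],[0,1.4,-0.25],-1],
    [[0,0,0],[0,3.0,-0.4],-1],
    [[0,0,0],[0,4.6,-0.35],-1],
    [[0,0,0],[0,6.15,-0.2],-1],
    [[0,0,0],[0,7.7,0.1],-1],
    [[0,0,0],[0,9.2,0.5],-1],
    [[0,0,0],[0,10.7,1.1],-1],
    [[0,0,0],[0,12.1,1.8],-1],
    [[0,0,0],[0,13.5,2.6],-1],
    [[0,0,0],[0,14.7,3.5],-1]
  ]
}}

```text
time_s: 58.35
tool_pos: [0.4769, 0.313, 0.1923]
orientation: [-180.0, 0.0, 3.6]
ft_force: [-1.1, 2.0, 1.4]
width: 0.0096
gripper_force: 30.0
```

Emit:
{"name": "apply_moves", "arguments": {
  "increments": [
    [[0,0,0],[0,0.9,0.8],-1],
    [[0,0,0],[0,1.8,1.7],-1],
    [[0,0,0],[0,2.6,2.6],-1],
    [[0,0,0],[0,3.35,3.6],-1],
    [[0,0,0],[0,4.0,4.6],-1],
    [[0,0,0],[0,4.6,5.7],-1],
    [[0,0,0],[0,5.05,6.6],-1],
    [[0,0,0],[0,5.4,7.6],-1],
    [[0,0,0],[0,5.6,8.2],-1],
    [[0,0,0],[0,5.8,8.6],-1]
  ]
}}

```text
time_s: 59.35
tool_pos: [0.4807, 0.256, 0.1057]
orientation: [-180.0, 0.1, 3.6]
ft_force: [-5.5, 6.1, -0.4]
width: 0.01
gripper_force: 30.0
```

```bash
python3 - <<'E'
from h import *
s=bot.sense(); print(s["time_s"],s["tool_pos"],s["orientation"],s["width"],s["ft_force"])
bot.grab_frame("side");bot.grab_frame("top"); marks("side",["bin_lid_handle"]); marks("top",["bin_lid_handle"])
E
```

```text
59.35 [0.48067421 0.25602502 0.10569254] [-1.79951337e+02  6.09794060e-02  3.59049903e+00] 0.009959461168091186 [-5.5139525   6.05197663 -0.40973276]
side bin_lid_handle 0.79 [0.479 0.257 0.156] [218 247]
top bin_lid_handle 0.82 [0.482 0.259 0.156] [153 206]
```

Emit:
{"name": "apply_moves", "arguments": {
  "increments": [
    [[0,0,0],[0,0,0.1],-1],
    [[0,0,0],[0,0,0.2],-1],
    [[0,0,0],[0,0.1,0.3],-1],
    [[0,0,0],[0,0.1,0.4],-1],
    [[0,0,0],[0,0.1,0.5],-1],
    [[0,0,0],[0,0.1,0.6],-1],
    [[0,0,0],[0,0.1,0.6],-1],
    [[0,0,0],[0,0.1,0.6],-1],
    [[0,0,0],[0,0.1,0.6],-1],
    [[0,0,0],[0,0.1,0.6],-1]
  ]
}}

```text
time_s: 60.55
tool_pos: [0.4808, 0.2546, 0.1004]
orientation: [180.0, 0.0, 3.6]
ft_force: [-5.5, -1.2, 0.6]
width: 0.01
gripper_force: 30.0
```

Emit:
{"name": "apply_moves", "arguments": {
  "increments": [
    [[0,0,0],[0,0,0.1],-1],
    [[0,0,0],[0,0,0.2],-1],
    [[0,0,0],[0,0,0.3],-1],
    [[0,0,0],[0,0,0.3],-1],
    [[0,0,0],[0,0,0.3],-1],
    [[0,0,0],[0,0,0.3],-1],
    [[0,0,0],[0,0,0.3],-1],
    [[0,0,0],[0,0,0.3],-1],
    [[0,0,0],[0,0,0.3],-1],
    [[0,0,0],[0,0,0.3],-1]
  ]
}}

```text
time_s: 61.55
tool_pos: [0.481, 0.2542, 0.0987]
orientation: [179.9, -0.0, 3.6]
ft_force: [-8.6, -3.9, 11.6]
width: 0.0096
gripper_force: 30.0
```

Emit:
{"name": "apply_moves", "arguments": {
  "increments": [
    [[0,0,0],[0,0,-0.2],-1],
    [[0,0,0],[0,0,-0.2],0],
    [[0,0,0],[0,0,-0.2],0],
    [[0,0,0],[0,0,-0.2],0],
    [[0,0,0],[0,0,-0.2],0],
    [[0,0,0],[0,0,-1.5],0],
    [[0,0,0],[0,0,-4],0],
    [[0,0,0],[0,0,-7],0],
    [[0,0,0],[0,0,-10],0.5],
    [[0,0,0],[0,0,-12],1]
  ]
}}

```text
time_s: 62.55
tool_pos: [0.4816, 0.2549, 0.2196]
orientation: [-180.0, -0.2, 3.6]
ft_force: [0.5, 0.5, 0.3]
width: 0.0577
gripper_force: 0.0
```

Emit:
{"name": "apply_moves", "arguments": {
  "increments": [
    [[0,0,0],[1.5,2.5,0],1],
    [[0,0,0],[3.5,5.7,0],1],
    [[0,0,0],[5.7,9.4,0],1],
    [[0,0,0],[8,13.1,0],1],
    [[0,0,0],[10.2,16.8,0],1],
    [[0,0,0],[12.5,20.5,0],1],
    [[0,0,0],[14.7,24.2,0],1],
    [[0,0,0],[16.7,27.5,0],1],
    [[0,0,0],[18,29.5,0],1],
    [[0,0,0],[18.4,30.2,0],1]
  ]
}}

```text
time_s: 63.55
tool_pos: [0.6846, -0.0373, 0.2164]
orientation: [180.0, 0.0, 3.5]
ft_force: [1.1, 1.0, 0.2]
width: 0.088
gripper_force: 0.0
```

```bash
python3 - <<'E'
from h import *
s=bot.sense(); print(s["time_s"],s["tool_pos"],s["orientation"],s["width"],s["ft_force"])
L=["bin_lid_handle","tub_a"]
for i in range(2):
  bot.grab_frame("side");bot.grab_frame("top"); marks("side",L); marks("top",L)
marks("top",["riser"]);marks("side",["riser","sheets_box"])
E
```

```text
63.55 [ 0.68455954 -0.03734779  0.21638719] [1.79991594e+02 3.87598467e-02 3.46057186e+00] 0.08797524714019431 [1.09318258 0.99102316 0.16843614]
side bin_lid_handle 0.66 [0.477 0.258 0.152] [218 248]
side tub_a 0.82 [ 0.604 -0.196  0.07 ] [256 179]
side tub_a 0.72 [ 0.681 -0.038 -0.004] [220 209]
side tub_a 0.59 [ 0.406 -0.342 -0.003] [314 187]
side tub_a 0.4 [0.472 0.42  0.109] [191 293]
top bin_lid_handle 0.89 [0.484 0.257 0.15 ] [154 206]
top tub_a 0.81 [ 0.598 -0.197  0.066] [309 168]
top tub_a 0.65 [0.482 0.257 0.148] [154 206]
top tub_a 0.59 [ 0.399 -0.341  0.003] [353 232]
side bin_lid_handle 0.91 [0.478 0.256 0.148] [218 249]
side tub_a 0.76 [ 0.683 -0.033 -0.005] [219 210]
side tub_a 0.58 [ 0.402 -0.343 -0.003] [315 187]
top bin_lid_handle 0.7 [0.481 0.258 0.151] [153 207]
top tub_a 0.8 [ 0.596 -0.196  0.067] [308 169]
top tub_a 0.67 [ 0.4   -0.346 -0.002] [354 232]
top riser 0.85 [ 0.594 -0.276 -0.002] [330 173]
side riser 0.56 [ 0.596 -0.277  0.   ] [267 182]
side sheets_box 0.65 [0.794 0.014 0.002] [189 206]
```

Emit:
{"name": "apply_moves", "arguments": {
  "increments": [
    [[0,0,0],[-0.1,0,2],1],
    [[0,0,0],[-0.1,0,5],1],
    [[0,0,0],[-0.1,0,8.5],1],
    [[0,0,0],[-0.1,0,12],1],
    [[0,0,0],[-0.1,0,15],1],
    [[0,0,0],[-0.1,0,18],1],
    [[0,0,0],[-0.1,0,20.5],1],
    [[0,0,0],[-0.1,0,22.5],1],
    [[0,0,0],[-0.1,0,23.6],1],
    [[0,0,0],[-0.1,0,23.9],1]
  ],
  "force": 15
}}

```text
time_s: 65.3
tool_pos: [0.6822, -0.035, -0.0226]
orientation: [-180.0, 0.1, 3.6]
ft_force: [-0.5, 0.1, 0.6]
width: 0.0881
gripper_force: 0.0
```

Emit:
{"name": "apply_moves", "arguments": {
  "increments": [
    [[0,0,0],[0,0,0],0.6],
    [[0,0,0],[0,0,0],0.5],
    [[0,0,0],[0,0,0],0.4],
    [[0,0,0],[0,0,0],0.3],
    [[0,0,0],[0,0,0],-1],
    [[0,0,0],[0,0,0],-1],
    [[0,0,0],[0,0,0],-1],
    [[0,0,0],[0,0,0],-1],
    [[0,0,0],[0,0,0],-1],
    [[0,0,0],[0,0,0],-1]
  ]
}}

```text
time_s: 66.3
tool_pos: [0.6831, -0.0352, -0.0207]
orientation: [180.0, -0.1, 3.6]
ft_force: [-1.4, 1.2, 6.7]
width: 0.0613
gripper_force: 15.0
```

```bash
python3 - <<'E'
from h import *
C=np.array([atz("top",90+x/2.6,130+y/2.6,.07)[:2] for x,y in((515,37),(748,38),(750,163),(515,160))]); print(np.round(C,3),C.mean(0))
for i in range(2):
  bot.grab_frame("side");bot.grab_frame("top"); marks("side",["riser","tub_a"]); marks("top",["riser","tub_a"])
E
```

```text
[[ 0.674 -0.136]
 [ 0.669 -0.416]
 [ 0.518 -0.41 ]
 [ 0.527 -0.132]] [ 0.59688558 -0.27342349]
side riser 0.9 [ 0.596 -0.276  0.001] [267 182]
side riser 0.6 [ 0.474  0.323 -0.   ] [212 293]
side tub_a 0.62 [ 0.681 -0.036 -0.004] [219 209]
side tub_a 0.5 [ 0.403 -0.342 -0.001] [314 187]
top riser 0.79 [ 0.593 -0.273  0.   ] [330 173]
top tub_a 0.92 [ 0.598 -0.196  0.068] [308 168]
top tub_a 0.81 [ 0.4   -0.342 -0.002] [353 232]
side riser 0.59 [ 0.596 -0.276  0.002] [267 182]
side tub_a 0.74 [ 0.403 -0.341 -0.001] [314 187]
side tub_a 0.73 [ 0.682 -0.038 -0.004] [220 209]
top riser 0.96 [ 0.593 -0.276 -0.002] [330 173]
top tub_a 0.95 [ 0.598 -0.196  0.066] [308 168]
top tub_a 0.9 [ 0.398 -0.34  -0.   ] [353 233]
```

Emit:
{"name": "apply_moves", "arguments": {
  "increments": [
    [[0,0,0],[0,0,-1],-1],
    [[0,0,0],[0,0,-3],-1],
    [[0,0,0],[0,0,-6],-1],
    [[0,0,0],[0,0,-9],-1],
    [[0,0,0],[0,0,-12],-1],
    [[0,0,0],[0,0,-15],-1],
    [[0,0,0],[0,0,-17],-1],
    [[0,0,0],[0,0,-18],-1],
    [[0,0,0],[0,0,-18],-1],
    [[0,0,0],[0,0,-18],-1]
  ]
}}

```text
time_s: 67.9
tool_pos: [0.6821, -0.035, 0.1571]
orientation: [-180.0, 0.1, 3.6]
ft_force: [0.1, -0.8, -2.7]
width: 0.0612
gripper_force: 15.0
```

Emit:
{"name": "apply_moves", "arguments": {
  "increments": [
    [[0,0,-0.05],[-0.8,1.8,0],-1],
    [[0,0,-0.13],[-2,4.5,0],-1],
    [[0,0,-0.22],[-3.3,7.4,0],-1],
    [[0,0,-0.32],[-4.6,10.3,0],-1],
    [[0,0,-0.42],[-5.9,13.2,0],-1],
    [[0,0,-0.52],[-7.2,16.1,0],-1],
    [[0,0,-0.61],[-8.5,19,0],-1],
    [[0,0,-0.69],[-9.5,21.2,0],-1],
    [[0,0,-0.74],[-10.1,22.5,0],-1],
    [[0,0,-0.74],[-10.3,22.8,0],-1]
  ]
}}

```text
time_s: 68.9
tool_pos: [0.5931, -0.2704, 0.1568]
orientation: [-179.8, 0.0, 45.9]
ft_force: [0.2, -0.0, -2.8]
width: 0.0609
gripper_force: 15.0
```

Emit:
{"name": "apply_moves", "arguments": {
  "increments": [
    [[0,0,-0.1],[0,0,0],-1],
    [[0,0,-0.22],[0,0,0],-1],
    [[0,0,-0.34],[0,0,0],-1],
    [[0,0,-0.46],[0,0,0],-1],
    [[0,0,-0.58],[0,0,0],-1],
    [[0,0,-0.68],[0,0,0],-1],
    [[0,0,-0.74],[0,0,0],-1],
    [[0,0,-0.74],[0,0,0],-1],
    [[0,0,-0.74],[0,0,0],-1],
    [[0,0,-0.74],[0,0,0],-1]
  ]
}}

```text
time_s: 69.9
tool_pos: [0.5942, -0.2688, 0.1581]
orientation: [-180.0, -0.0, 88.3]
ft_force: [-0.0, 0.7, -2.7]
width: 0.0612
gripper_force: 15.0
```

```bash
python3 - <<'E'
from h import *
s=bot.sense(); print(s["time_s"],s["tool_pos"],s["orientation"],s["width"],s["ft_force"])
bot.grab_frame("side");bot.grab_frame("top"); marks("side",["tub_a"]); marks("top",["tub_a"])
E
```

```text
69.9 [ 0.59420476 -0.26875526  0.15813494] [-1.79972919e+02 -2.28778165e-02  8.83151463e+01] 0.06120178713294267 [-0.02097363  0.70186006 -2.70772055]
side tub_a 0.76 [ 0.604 -0.194  0.072] [255 179]
side tub_a 0.7 [ 0.593 -0.268  0.176] [266 149]
side tub_a 0.52 [ 0.402 -0.343  0.001] [315 187]
side tub_a 0.44 [0.478 0.258 0.151] [218 249]
top tub_a 0.6 [ 0.598 -0.198  0.069] [309 168]
top tub_a 0.53 [ 0.397 -0.34   0.001] [353 233]
```

Emit:
{"name": "apply_moves", "arguments": {
  "increments": [
    [[0,0,0],[0,0,1],-1],
    [[0,0,0],[0,0,2.5],-1],
    [[0,0,0],[0,0,4],-1],
    [[0,0,0],[0,0,5.5],-1],
    [[0,0,0],[0,0,7],-1],
    [[0,0,0],[0,0,8.3],-1],
    [[0,0,0],[0,0,9.3],-1],
    [[0,0,0],[0,0,10],-1],
    [[0,0,0],[0,0,10.3],-1],
    [[0,0,0],[0,0,10.4],-1]
  ]
}}

```text
time_s: 71.1
tool_pos: [0.5943, -0.2692, 0.0544]
orientation: [180.0, 0.0, 88.4]
ft_force: [-0.0, -0.4, -3.2]
width: 0.0612
gripper_force: 15.0
```

Emit:
{"name": "apply_moves", "arguments": {
  "increments": [
    [[0,0,0],[0,0,0.1],-1],
    [[0,0,0],[0,0,0.15],-1],
    [[0,0,0],[0,0,0.2],-1],
    [[0,0,0],[0,0,0.25],-1],
    [[0,0,0],[0,0,0.3],-1],
    [[0,0,0],[0,0,0.35],-1],
    [[0,0,0],[0,0,0.35],-1],
    [[0,0,0],[0,0,0.35],-1],
    [[0,0,0],[0,0,0.35],-1],
    [[0,0,0],[0,0,0.35],-1]
  ]
}}

```text
time_s: 72.1
tool_pos: [0.5942, -0.2691, 0.051]
orientation: [180.0, 0.0, 88.4]
ft_force: [1.2, -0.2, -3.4]
width: 0.061
gripper_force: 15.0
```

Another 2 mm down to touch, then release and lift.

Emit:
{"name": "apply_moves", "arguments": {
  "increments": [
    [[0,0,0],[0,0,0.05],-1],
    [[0,0,0],[0,0,0.1],-1],
    [[0,0,0],[0,0,0.15],-1],
    [[0,0,0],[0,0,0.15],-1],
    [[0,0,0],[0,0,0.15],0.45],
    [[0,0,0],[0,0,0.15],0.6],
    [[0,0,0],[0,0,0.15],0.8],
    [[0,0,0],[0,0,0.15],0.9],
    [[0,0,0],[0,0,0.15],0.9],
    [[0,0,0],[0,0,0.15],0.9]
  ]
}}

```text
time_s: 73.1
tool_pos: [0.5942, -0.2691, 0.0495]
orientation: [180.0, 0.0, 88.4]
ft_force: [0.3, 0.0, 0.1]
width: 0.0835
gripper_force: 0.0
```

Emit:
{"name": "apply_moves", "arguments": {
  "increments": [
    [[0,0,0],[0,0,-1],0.9],
    [[0,0,0],[0,0,-3],0.9],
    [[0,0,0],[0,0,-6],0.9],
    [[0,0,0],[0,0,-9],0.9],
    [[0,0,0],[0,0,-11],0.9],
    [[0,0,0],[-1.5,-2.5,-12],0.9],
    [[0,0,0],[-3.5,-6,-12],0.9],
    [[0,0,0],[-5.5,-10,-12],0.9],
    [[0,0,0],[-7,-14,-12],0.9],
    [[0,0,0],[-8,-18,-12],0.9]
  ]
}}

```text
time_s: 74.1
tool_pos: [0.4104, -0.3448, 0.1702]
orientation: [180.0, 0.1, 88.4]
ft_force: [-0.1, -0.0, 0.2]
width: 0.0835
gripper_force: 0.0
```

```bash
python3 - <<'E'
from h import *
for i in range(2):
  bot.grab_frame("side");bot.grab_frame("top"); marks("side",["tub_a"]); marks("top",["tub_a"])
s=bot.sense(); print(s["time_s"],s["tool_pos"],s["orientation"],s["width"],s["ft_force"])
E
```

```text
side tub_a 0.77 [ 0.592 -0.27   0.07 ] [267 170]
top tub_a 0.75 [ 0.599 -0.194  0.068] [308 168]
top tub_a 0.62 [ 0.398 -0.34   0.   ] [352 233]
top tub_a 0.6 [ 0.598 -0.266  0.069] [331 168]
top tub_a 0.33 [ 0.76   0.184 -0.002] [189 125]
top tub_a 0.17 [0.466 0.422 0.104] [104 213]
side tub_a 0.69 [ 0.594 -0.27   0.068] [267 170]
side tub_a 0.54 [ 0.601 -0.191  0.07 ] [255 180]
top tub_a 0.87 [ 0.598 -0.198  0.066] [309 168]
top tub_a 0.63 [ 0.398 -0.34   0.   ] [353 233]
top tub_a 0.58 [ 0.596 -0.268  0.067] [331 168]
74.5 [ 0.41297557 -0.34375127  0.16949433] [1.79984171e+02 6.99551763e-03 8.84742252e+01] 0.0832383927977606 [0.25831629 0.61186424 0.06615297]
```

Emit:
{"name": "apply_moves", "arguments": {
  "increments": [
    [[0,0,0],[0.2,-1.2,1],0.9],
    [[0,0,0],[0.2,-1.2,3],0.9],
    [[0,0,0],[0.2,-1.2,6],0.9],
    [[0,0,0],[0.2,-1.2,9],0.9],
    [[0,0,0],[0.2,-1.2,12],0.9],
    [[0,0,0],[0.2,-1.2,14.5],0.9],
    [[0,0,0],[0.2,-1.2,16.5],0.9],
    [[0,0,0],[0.2,-1.2,18],0.9],
    [[0,0,0],[0.2,-1.2,19],0.9],
    [[0,0,0],[0.2,-1.2,19.2],0.9]
  ]
}}

```text
time_s: 75.5
tool_pos: [0.4003, -0.3412, -0.0235]
orientation: [-179.9, -0.1, 88.4]
ft_force: [0.8, 0.2, -0.7]
width: 0.0837
gripper_force: 0.0
```

Emit:
{"name": "apply_moves", "arguments": {
  "increments": [
    [[0,0,0],[0,0,0],0.6],
    [[0,0,0],[0,0,0],0.5],
    [[0,0,0],[0,0,0],0.4],
    [[0,0,0],[0,0,0],0.3],
    [[0,0,0],[0,0,0],-1],
    [[0,0,0],[0,0,0],-1],
    [[0,0,0],[0,0,0],-1],
    [[0,0,0],[0,0,0],-1],
    [[0,0,0],[0,0,0],-1],
    [[0,0,0],[0,0,0],-1]
  ]
}}

```text
time_s: 76.5
tool_pos: [0.4004, -0.342, -0.0219]
orientation: [179.9, 0.1, 88.4]
ft_force: [0.5, 1.5, 5.6]
width: 0.0611
gripper_force: 15.0
```

Emit:
{"name": "apply_moves", "arguments": {
  "increments": [
    [[0,0,0],[0,0,-1],-1],
    [[0,0,0],[0,0,-3],-1],
    [[0,0,0],[0,0,-6],-1],
    [[0,0,0],[0,0,-9],-1],
    [[0,0,0],[0,0,-12],-1],
    [[0,0,0],[0,0,-15],-1],
    [[0,0,0],[0,0,-17],-1],
    [[0,0,0],[0,1,-18],-1],
    [[0,0,0],[0.1,3,-18],-1],
    [[0,0,0],[0.1,5.3,-18],-1]
  ]
}}

```text
time_s: 77.5
tool_pos: [0.4531, -0.3419, 0.1582]
orientation: [-180.0, -0.0, 88.4]
ft_force: [-0.2, 0.0, -3.4]
width: 0.0612
gripper_force: 15.0
```

Emit:
{"name": "apply_moves", "arguments": {
  "increments": [
    [[0,0,0],[0,2.5,0],-1],
    [[0,0,0],[0.1,5,0],-1],
    [[0,0,0],[0.2,7.5,0],-1],
    [[0,0,0],[0.3,10,0],-1],
    [[0,0,0],[0.4,12,0],-1],
    [[0,0,0],[0.4,13.3,0],-1],
    [[0,0,0],[0.4,14,0],-1],
    [[0,0,0],[0.4,14,0],-1],
    [[0,0,0],[0.4,14,0],-1],
    [[0,0,0],[0.4,14,0],-1]
  ]
}}

```text
time_s: 78.5
tool_pos: [0.5925, -0.3422, 0.1577]
orientation: [-180.0, -0.0, 88.4]
ft_force: [-0.8, -0.1, -2.8]
width: 0.0616
gripper_force: 15.0
```

```bash
python3 - <<'E'
from h import *
s=bot.sense(); print(s["time_s"],s["tool_pos"],s["orientation"],s["width"],s["ft_force"])
bot.grab_frame("side");bot.grab_frame("top"); marks("side",["tub_a"]); marks("top",["tub_a"])
E
```

```text
78.5 [ 0.59248658 -0.34222737  0.15768035] [-1.79983256e+02 -2.82244121e-03  8.83692033e+01] 0.061613494771732516 [-0.81807965 -0.11737982 -2.82051851]
side tub_a 0.64 [ 0.594 -0.271  0.067] [267 170]
side tub_a 0.62 [ 0.595 -0.343  0.178] [275 139]
side tub_a 0.57 [ 0.604 -0.195  0.07 ] [255 179]
side tub_a 0.18 [ 0.502  0.015 -0.004] [251 233]
top tub_a 0.62 [ 0.593 -0.27   0.07 ] [332 169]
top tub_a 0.6 [ 0.597 -0.198  0.065] [309 169]
```

Emit:
{"name": "apply_moves", "arguments": {
  "increments": [
    [[0,0,0],[0,0,1],-1],
    [[0,0,0],[0,0,2.5],-1],
    [[0,0,0],[0,0,4],-1],
    [[0,0,0],[0,0,5.5],-1],
    [[0,0,0],[0,0,7],-1],
    [[0,0,0],[0,0,8.3],-1],
    [[0,0,0],[0,0,9.3],-1],
    [[0,0,0],[0,0,10],-1],
    [[0,0,0],[0,0,10.4],-1],
    [[0,0,0],[0,0,10.6],-1]
  ]
}}

```text
time_s: 79.7
tool_pos: [0.5932, -0.3422, 0.0513]
orientation: [180.0, 0.0, 88.4]
ft_force: [-0.1, 0.2, -2.2]
width: 0.0612
gripper_force: 15.0
```

Emit:
{"name": "apply_moves", "arguments": {
  "increments": [
    [[0,0,0],[0,0,0.1],-1],
    [[0,0,0],[0,0,0.2],-1],
    [[0,0,0],[0,0,0.3],-1],
    [[0,0,0],[0,0,0.3],-1],
    [[0,0,0],[0,0,0.3],0.45],
    [[0,0,0],[0,0,0.3],0.6],
    [[0,0,0],[0,0,0.3],0.8],
    [[0,0,0],[0,0,0.3],0.9],
    [[0,0,0],[0,0,0.3],0.9],
    [[0,0,0],[0,0,0.3],0.9]
  ]
}}

```text
time_s: 80.7
tool_pos: [0.5932, -0.3421, 0.0485]
orientation: [180.0, 0.0, 88.4]
ft_force: [-0.3, 0.3, 0.7]
width: 0.0835
gripper_force: 0.0
```

Emit:
{"name": "apply_moves", "arguments": {
  "increments": [
    [[0,0,0],[0,0,-1],0.9],
    [[0,0,0],[0,0,-3],0.9],
    [[0,0,0],[0,0,-6],0.9],
    [[0,0,0],[0,0,-9],0.9],
    [[0,0,0],[0,0,-12],0.9],
    [[0,0,0],[0,-3,-15],0.9],
    [[0,0,0],[0,-7,-16],0.9],
    [[0,0,0],[0,-11,-16],0.9],
    [[0,0,0],[0,-15,-16],0.9],
    [[0,0,0],[0,-18,-16],0.9]
  ]
}}

```text
time_s: 81.7
tool_pos: [0.4113, -0.3368, 0.2095]
orientation: [180.0, 0.1, 88.4]
ft_force: [0.7, -1.0, -0.8]
width: 0.0834
gripper_force: 0.0
```

```bash
python3 - <<'E'
from h import *
s=bot.sense(); print(s["time_s"],s["tool_pos"],s["ft_force"])
for i in range(2):
  bot.grab_frame("side");bot.grab_frame("top"); marks("side",["tub_a","bin_lid_handle"]); marks("top",["tub_a","bin_lid_handle"])
marks("side",["riser"]);marks("top",["riser","mug","peg_pot","sheets_box","spray","books","coin_dish","lint_brush"])
save("top","end.png",None,1.5)
E
```

```text
81.7 [ 0.41125651 -0.33676141  0.20954169] [ 0.74229059 -0.96056764 -0.78692534]
side tub_a 0.73 [ 0.604 -0.195  0.068] [255 179]
side tub_a 0.71 [ 0.594 -0.342  0.07 ] [275 161]
side tub_a 0.52 [ 0.597 -0.268  0.068] [266 170]
side bin_lid_handle 0.84 [0.476 0.255 0.153] [219 248]
side bin_lid_handle 0.15 [0.475 0.424 0.105] [190 295]
top tub_a 0.75 [ 0.592 -0.343  0.067] [356 170]
top tub_a 0.62 [ 0.595 -0.268  0.067] [332 169]
top tub_a 0.56 [ 0.595 -0.196  0.068] [308 169]
top bin_lid_handle 0.92 [0.482 0.256 0.149] [154 206]
side tub_a 0.79 [ 0.604 -0.196  0.073] [255 178]
side tub_a 0.74 [ 0.596 -0.269  0.069] [266 170]
side tub_a 0.56 [ 0.595 -0.342  0.069] [274 161]
side bin_lid_handle 0.7 [0.478 0.258 0.153] [218 248]
top tub_a 0.95 [ 0.594 -0.198  0.067] [309 170]
top tub_a 0.92 [ 0.59  -0.342  0.068] [355 170]
top tub_a 0.73 [ 0.594 -0.267  0.065] [331 169]
top tub_a 0.72 [0.482 0.254 0.148] [155 206]
top bin_lid_handle 0.59 [0.484 0.256 0.147] [154 206]
side riser 0.86 [ 0.597 -0.275  0.001] [266 182]
side riser 0.36 [ 0.355 -0.166  0.003] [307 215]
top riser 0.66 [ 0.593 -0.274  0.002] [330 173]
top mug 0.61 [0.714 0.358 0.   ] [137 140]
top mug 0.59 [ 0.478 -0.534 -0.005] [410 207]
top peg_pot 0.62 [ 0.592 -0.543  0.   ] [411 172]
top sheets_box 0.94 [0.794 0.01  0.002] [242 114]
top books 0.87 [ 0.773 -0.229 -0.002] [314 119]
top coin_dish 0.68 [ 0.357 -0.172  0.001] [300 247]
top lint_brush 0.85 [ 0.71   0.355 -0.002] [138 141]
```

View pics/end.png

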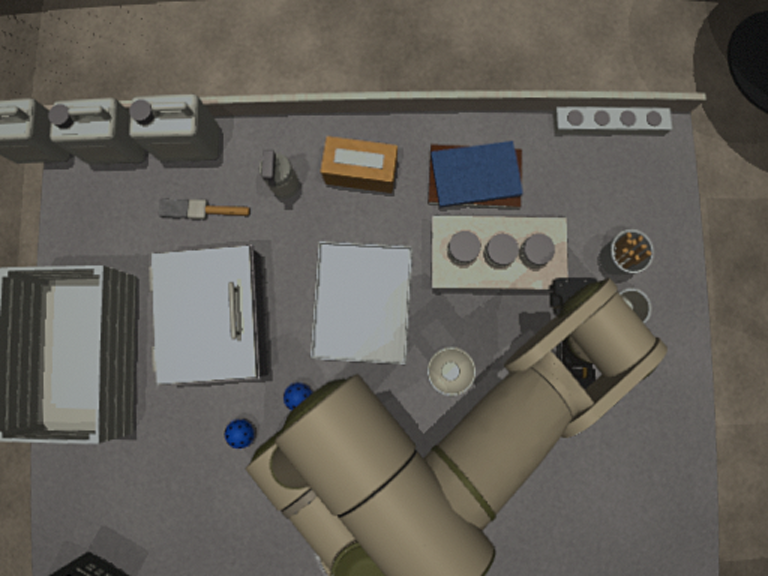

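The final picture shows the three tubs in a row on the riser at about (463,247), (502,250) and (539,248). The lid is shut, the tray is empty and nothing else has moved, so I'm handing in.

```bash
python3 -c "
from rig import bot
print(bot.job_done())"
```

```text
the job is handed in; nothing more can be done
None
```

I handed the job in at about 82 s: the last camera check showed both wash balls in the bin with the lid shut, and the three tubs in a row on the riser; the judge's verdict wasn't shown.

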